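# Rack the carving tools behind the sprung keeper

### The job

Put the loose carving tools away in the locking rack: draw the sprung keeper bar aside by its black knob and hook the knob into its holding pocket so that it stays, then slide every loose tool blade first through a brass eye of its own, pushed home until the handle's shoulder is up against the eye and its butt lies on the ledge. When all are in, unhook the knob and let the keeper go fully home behind the butts. Leave the tin, block, bottle and wood blank where they are.

Things in the scene. Friction and masses are not known exactly. Their poses are not given: they have to be found in the camera images.
- rack: Fixed wooden tool rack, base 200 x 300 mm with a tongue towards the robot that carries the knob. x points from the tongue to the four brass eyes (the way tools go in), z up, origin on the table. From the origin: eyes at x = +3, y = -117, -39, +39, +117 mm, on a rail 29 mm high (x -7 to +13). Tool home: handle's shoulder at x = 0, butt at x = -130, origin at x = -45 mm.
- ledge (a point): Middle of the top of the ledge for the butts, 33 mm high, along the rack's y (x = -128 to -113 mm from the rack's origin). In line with each eye two cheeks, 34 mm apart, rise to 46 mm.
- tabs (a point): Middle of the keeper bar's four tabs, at their top (62 mm high), x = -142 mm from the rack's origin; moves with the keeper. Tabs are 8 mm thick, 20 mm wide, 78 mm apart on a bar 21 mm high. Keeper shut: each tab stands in line with an eye and ledge place, so no tool can slide in or out there. Parked: they stand 30 mm to +y and butts slide past.
- pocket (a point): Where the knob's top centre comes to rest when hooked in the pocket: x = -217, y = +10 mm from the rack's origin, 70 mm high. The steel slot plate below (x -236 to -178, y -42 to +48 mm) has its top at 28 mm.
- eye0 (a point): Centre of brass eye 0, 46 mm above the table, clear hole 15 mm; axes as the rack's (x = the hole's axis, the way in).
- eye1 (a point): Centre of brass eye 1, 46 mm above the table, clear hole 15 mm; axes as the rack's (x = the hole's axis, the way in).
- eye2 (a point): Centre of brass eye 2, 46 mm above the table, clear hole 15 mm; axes as the rack's (x = the hole's axis, the way in).
- eye3 (a point): Centre of brass eye 3, 46 mm above the table, clear hole 15 mm; axes as the rack's (x = the hole's axis, the way in).
- keeper (a joint): Slide of the sprung keeper bar along the rack's +y, 0 = shut (home) to 0.048 m. A spring always drives it home: 5 N at 0, about 12 N at 0.045. Snaps back if let go, unless the latch knob stands in the pocket, where it comes to rest at about 0.030.
- latch (a joint): Sideways place of the knob, along the rack's -x: 0 = in the long channel, 0.022 m = in the pocket's line; stays where put (0.6 N friction). The stem runs in a J-shaped slot: a divider stops sideways motion while keeper < 0.040; from 0.041 up it can cross, and then slides back into the pocket (keeper = 0.030), held by the divider. To free it: keeper to 0.041 or more, latch to 0, then home.
- knob_top (a point): Top centre of the keeper's knob, 70 mm above the table: an upright black cylinder of 18 mm diameter, 34 mm tall (36 to 70 mm high). Moves with both joints. Shut, it is at x = -195, y = -20 mm from the rack's origin.
- tool0: Short carving tool 0, about 90 g, lying on the bench; may be absent. Wooden handle 130 long x 24 wide x 22 mm high, flat-sided (x = -85 to +45 mm from the origin), then a straight round steel shank of 7 mm diameter to x = +90 mm, whose axis is 11 mm above the underside. x points to the blade; z up; origin on the underside near the centre of mass.
- tool1: Short carving tool 1, about 90 g, lying on the bench; may be absent. Wooden handle 130 long x 24 wide x 22 mm high, flat-sided (x = -85 to +45 mm from the origin), then a straight round steel shank of 7 mm diameter to x = +90 mm, whose axis is 11 mm above the underside. x points to the blade; z up; origin on the underside near the centre of mass.
- tool2: Short carving tool 2, about 90 g, lying on the bench; may be absent. Wooden handle 130 long x 24 wide x 22 mm high, flat-sided (x = -85 to +45 mm from the origin), then a straight round steel shank of 7 mm diameter to x = +90 mm, whose axis is 11 mm above the underside. x points to the blade; z up; origin on the underside near the centre of mass.
- tool3: Short carving tool 3, about 90 g, lying on the bench; may be absent. Wooden handle 130 long x 24 wide x 22 mm high, flat-sided (x = -85 to +45 mm from the origin), then a straight round steel shank of 7 mm diameter to x = +90 mm, whose axis is 11 mm above the underside. x points to the blade; z up; origin on the underside near the centre of mass.
- tool0_tip (a point): Blade end of tool0, on the shank's axis.
- tool1_tip (a point): Blade end of tool1, on the shank's axis.
- tool2_tip (a point): Blade end of tool2, on the shank's axis.
- tool3_tip (a point): Blade end of tool3, on the shank's axis.
- wax_tin: Bystander: round tin, 62 mm diameter, 30 mm high; origin at its underside.
- sanding_block: Bystander: cork block 70 x 45 x 30 mm; origin at its underside.
- oil_bottle: Bystander: amber bottle, 54 mm diameter, 120 mm high; origin at its underside.
- blank: Bystander: wooden blank 140 x 35 x 30 mm; origin at its underside.

How it is judged:
On the way, in this order (a step that is already met when the one before it is completed fails the run):
1. the keeper is parked: its knob hooked in the pocket and let go (value of joint keeper between 0.025 and 0.034 m and value of joint latch above 0.016 m and contact force between the fingers and rack below 0.1 N), for 0.4 s.
2. every tool is racked through an eye and let go, with the keeper still parked (x of tool0_tip in the frame of rack between 0.033 and 0.058 m and z of tool0_tip in the frame of rack between 0.032 and 0.058 m and (y of tool0_tip in the frame of rack between -0.131 and -0.103 m or y of tool0_tip in the frame of rack between -0.053 and -0.025 m or y of tool0_tip in the frame of rack between 0.025 and 0.053 m or y of tool0_tip in the frame of rack between 0.103 and 0.131 m) and angle between the x axis of each of tool0, tool1, tool2, tool3 and the x axis of rack, either way round below 0.12 rad and angle between tool0's own x axis and vertical between 1.45 and 1.69 rad and linear speed of each of tool0, tool1, tool2, tool3 below 0.03 m/s and contact force between the fingers and tool0 below 0.1 N and x of tool1_tip in the frame of rack between 0.033 and 0.058 m and z of tool1_tip in the frame of rack between 0.032 and 0.058 m and (y of tool1_tip in the frame of rack between -0.131 and -0.103 m or y of tool1_tip in the frame of rack between -0.053 and -0.025 m or y of tool1_tip in the frame of rack between 0.025 and 0.053 m or y of tool1_tip in the frame of rack between 0.103 and 0.131 m) and angle between tool1's own x axis and vertical between 1.45 and 1.69 rad and contact force between the fingers and tool1 below 0.1 N and x of tool2_tip in the frame of rack between 0.033 and 0.058 m and z of tool2_tip in the frame of rack between 0.032 and 0.058 m and (y of tool2_tip in the frame of rack between -0.131 and -0.103 m or y of tool2_tip in the frame of rack between -0.053 and -0.025 m or y of tool2_tip in the frame of rack between 0.025 and 0.053 m or y of tool2_tip in the frame of rack between 0.103 and 0.131 m) and angle between tool2's own x axis and vertical between 1.45 and 1.69 rad and contact force between the fingers and tool2 below 0.1 N and x of tool3_tip in the frame of rack between 0.033 and 0.058 m and z of tool3_tip in the frame of rack between 0.032 and 0.058 m and (y of tool3_tip in the frame of rack between -0.131 and -0.103 m or y of tool3_tip in the frame of rack between -0.053 and -0.025 m or y of tool3_tip in the frame of rack between 0.025 and 0.053 m or y of tool3_tip in the frame of rack between 0.103 and 0.131 m) and angle between tool3's own x axis and vertical between 1.45 and 1.69 rad and contact force between the fingers and tool3 below 0.1 N and value of joint keeper between 0.025 and 0.034 m and value of joint latch above 0.016 m), for 0.2 s.
At the end, for the whole second after the job is handed in: Every tool present lies level (within 0.12 rad, and within 0.12 rad of the rack's x axis) with its tip 30 to 55 mm past the centre of an eye (42 mm when fully home) and within 14 mm of its axis, at rest and released; the keeper is within 4 mm of home and the knob within 6 mm of the channel line (x of tool0_tip in the frame of rack between 0.033 and 0.058 m and z of tool0_tip in the frame of rack between 0.032 and 0.058 m and (y of tool0_tip in the frame of rack between -0.131 and -0.103 m or y of tool0_tip in the frame of rack between -0.053 and -0.025 m or y of tool0_tip in the frame of rack between 0.025 and 0.053 m or y of tool0_tip in the frame of rack between 0.103 and 0.131 m) and angle between the x axis of each of tool0, tool1, tool2, tool3 and the x axis of rack, either way round below 0.12 rad and angle between tool0's own x axis and vertical between 1.45 and 1.69 rad and linear speed of each of tool0, tool1, tool2, tool3 below 0.03 m/s and contact force between the fingers and tool0 below 0.1 N and x of tool1_tip in the frame of rack between 0.033 and 0.058 m and z of tool1_tip in the frame of rack between 0.032 and 0.058 m and (y of tool1_tip in the frame of rack between -0.131 and -0.103 m or y of tool1_tip in the frame of rack between -0.053 and -0.025 m or y of tool1_tip in the frame of rack between 0.025 and 0.053 m or y of tool1_tip in the frame of rack between 0.103 and 0.131 m) and angle between tool1's own x axis and vertical between 1.45 and 1.69 rad and contact force between the fingers and tool1 below 0.1 N and x of tool2_tip in the frame of rack between 0.033 and 0.058 m and z of tool2_tip in the frame of rack between 0.032 and 0.058 m and (y of tool2_tip in the frame of rack between -0.131 and -0.103 m or y of tool2_tip in the frame of rack between -0.053 and -0.025 m or y of tool2_tip in the frame of rack between 0.025 and 0.053 m or y of tool2_tip in the frame of rack between 0.103 and 0.131 m) and angle between tool2's own x axis and vertical between 1.45 and 1.69 rad and contact force between the fingers and tool2 below 0.1 N and x of tool3_tip in the frame of rack between 0.033 and 0.058 m and z of tool3_tip in the frame of rack between 0.032 and 0.058 m and (y of tool3_tip in the frame of rack between -0.131 and -0.103 m or y of tool3_tip in the frame of rack between -0.053 and -0.025 m or y of tool3_tip in the frame of rack between 0.025 and 0.053 m or y of tool3_tip in the frame of rack between 0.103 and 0.131 m) and angle between tool3's own x axis and vertical between 1.45 and 1.69 rad and contact force between the fingers and tool3 below 0.1 N and value of joint keeper below 0.004 m and value of joint latch below 0.006 m); the robot touches nothing.
It fails at once if the wax tin is shifted by more than 40 mm (distance of wax_tin from where it was at the start of the episode above 0.04 m).
It fails at once if the sanding block is shifted by more than 40 mm (distance of sanding_block from where it was at the start of the episode above 0.04 m).
It fails at once if the oil bottle is shifted by more than 40 mm (distance of oil_bottle from where it was at the start of the episode above 0.04 m).
It fails at once if the wood blank is shifted by more than 40 mm (distance of blank from where it was at the start of the episode above 0.04 m).
Of tool0, tool1, tool2, tool3 only 3 to 4 are there at a start; the rules pass over those that are not, and their reading is None.
At some moment in a run one of tool0, tool1, tool2, tool3 may be knocked a few centimetres aside while the robot is not near it.
It also fails if it takes over 210 s, if anything falls off the work surface, if the arm or the gripper's body presses on something with over 40 N, if the wrist force passes 120 N, or if a joint passes its speed limit or range.

### The arm

A 7-joint arm with a two-finger parallel gripper is mounted at the origin on the work surface. World frame = base frame: x ahead of the robot, y to its left, z up, the work surface at z = 0. Lengths are in m, angles in rad, forces in N, time in s.
With the tool pointing down it reaches from about 0.375 to 0.925 m from the base axis. Payload 3.1 kg.
Tool frame: the origin (TCP) lies at the very end of the fingers, on their centre line; the grasp point (between the pads) lies 19 mm behind it; y points along the fingers, z is the direction in which the jaws open and shut, and the axes are right-handed (so a half turn about y gives the same grasp; the last joint's range is limited). The gripper opens to 85 mm and grips with 20 to 120 N. Pads are 22 mm wide; open, the fingers measure 114 mm over their backs; the gripper's body (76 mm by 85 mm) begins 54 mm behind the grasp point. The pads swing forward as they close: fully open they stand 13 mm farther back than shut.
Start: joints at [1.216, 0.383, 0.044, 1.598, -0.018, 1.161, -0.05], TCP at [0.165, -0.629, 0.231] pointing down, gripper open.
Joint ranges: [-2.61, 2.61], [-0.41, 2.15], [-1.48, 1.57], [0, 2.5], [-1.57, 4.71], [0.05, 1.97], [-2.85, 2.85]. Speed limits (rad/s): [2.79, 2.79, 3.14, 3.14, 3.14, 3.14, 3.14].

### API

Orientations are given as a rotation vector (axis times angle).
In Python, from plant import robot gives the robot as it stands. The module is installed in compiled form; this text tells all that it offers.
- The arm moves only by the tool apply_moves, never from a script. Its argument "targets" is a list of rows, each an object of numbers: "wx", "wy", "wz": the turn, a rotation vector about the tool's x, y, z in rad; "tx", "ty", "tz": the shift along the tool's x, y, z in cm; "jaw": the finger opening in cm, from 0 to 8.54. In form: [{"wx": .., "wy": .., "wz": .., "tx": .., "ty": .., "tz": .., "jaw": ..}, ...]. A call has 1 to 5 rows; each row is the pose to reach, as a shift and turn from the pose commanded when the call began, along the tool's axes at that moment; what a row does not reach only later rows make up. A row lasts 1/12 s, in which the tool goes at most 41.7 mm and 7.16 degrees, less where a joint would pass 70% of its speed; a pose out of reach is approached as far as the arm can. A call with a gripper value outside its range is refused whole. The fingers move at their own pace and stop on an object; the grip force is fixed at half the most. Time passes only in rows, so rows that repeat a pose let the fingers close. It gives the time, the measured TCP pose, the force and the opening at its end, in the units of the state.
- robot.read_state(): the state, without advancing time (a new reading comes with each control period).
- robot.capture(name): name is "side" or "top" or "wrist"; returns the picture (384x512x3 uint8, red, green, blue); there is no depth.
- robot.camera_model(name): a dict with "camera_matrix" (3x3 intrinsics, pixels), "rvec" (rotation vector, rad) and "tvec" (3), from world to camera coordinates, as OpenCV has them; the wrist camera has in their place "mount" (4x4, takes a point from camera to tool coordinates, whose origin is the TCP and whose axes are the tool frame's). Camera axes: x right, y down, z forward; pixel columns grow to the right and rows downward; lengths in m; the calibration is good to about 2 mm. A picture is of the moment at which its call begins: read the wrist's pose just before it. camera_model takes no time and is no camera call.
- robot.hand_in(): hands the job in, once; it reports no verdict.
The state is a dict: "t": time; "joint_positions": joint angles; "joint_velocities": joint speeds; "effort": joint torques, N m; "tcp_pos": TCP position; "tcp_rot": TCP orientation; "wrist_force": force on the tool from outside, world axes, zero at the start; "torque": the same for the moment, N m; "grip_width": finger opening in m.
Only numpy, scipy, OpenCV 4.12 (cv2) and the standard library are available. Lean on these libraries where they do the work, as an engineer would, in place of code of your own. Each camera call takes 0.05 s, during which the arm holds its last target. There are 200 camera calls.

## Working session

There is one attempt and no reset: what is moved stays moved. The work goes in short steps, Python scripts to look and compute and a tool call to move; the robot and the scene stay as the last step left them, time stands still between calls to the robot, and variables do not carry over. Pictures are saved under pics/ and viewed, about 12 in all and at most 16, crops included, and the job is handed in when it is done.

Besides the shell and the picture viewer there is one more tool, called after ">>>" as name([rows], argument=value, ...), one row to a line, values as JSON. apply_moves: Moves the arm, as the interface text tells. Its arguments: {"type":"object","properties":{"targets":{"type":"array","items":{"type":"object","properties":{"wx":{"type":"number"},"wy":{"type":"number"},"wz":{"type":"number"},"tx":{"type":"number"},"ty":{"type":"number"},"tz":{"type":"number"},"jaw":{"type":"number"}}}}},"required":["targets"]}

```bash
mkdir -p pics; python3 - <<'E'
from plant import robot
import cv2,numpy as np
s=robot.read_state(); print({k:np.round(v,3).tolist() for k,v in s.items()})
for n in ["top","side","wrist"]:
    m=robot.camera_model(n); print(n,{k:np.round(v,4).tolist() for k,v in m.items()})
    im=robot.capture(n); cv2.imwrite(f"pics/{n}0.png",im[:,:,::-1])
a=cv2.imread("pics/top0.png");b=cv2.imread("pics/side0.png")
E
```

```text
{'t': 0.0, 'joint_positions': [1.216, 0.384, 0.044, 1.6, -0.018, 1.161, -0.05], 'joint_velocities': [0.0, 0.0, 0.0, 0.001, -0.001, 0.001, 0.0], 'effort': [0.0, -43.347, 1.025, -24.951, 0.011, 0.011, 0.0], 'tcp_pos': [0.165, -0.628, 0.23], 'tcp_rot': [-0.27, 2.087, -2.082], 'wrist_force': [1.019, 0.075, -0.249], 'torque': [0.104, 0.016, 0.016], 'grip_width': 0.085}
top {'camera_matrix': [[390.2335, 0.0, 247.3179], [0.0, 390.2335, 191.2382], [0.0, 0.0, 1.0]], 'rvec': [2.0937, -2.1437, 0.1564], 'tvec': [0.0212, 0.5903, 1.0626]}
side {'camera_matrix': [[349.5052, 0.0, 261.6747], [0.0, 349.5052, 192.6208], [0.0, 0.0, 1.0]], 'rvec': [2.4702, -0.2134, 0.0951], 'tvec': [-0.5762, 0.11, 1.1538]}
wrist {'camera_matrix': [[279.6193, 0.0, 249.9916], [0.0, 279.6193, 190.6806], [0.0, 0.0, 1.0]], 'mount': [[-0.0001, 0.9596, 0.2815, -0.0716], [-0.0006, -0.2815, 0.9596, -0.1422], [1.0, -0.0001, 0.0006, 0.0001], [0.0, 0.0, 0.0, 1.0]]}
```

View pics/top0.png

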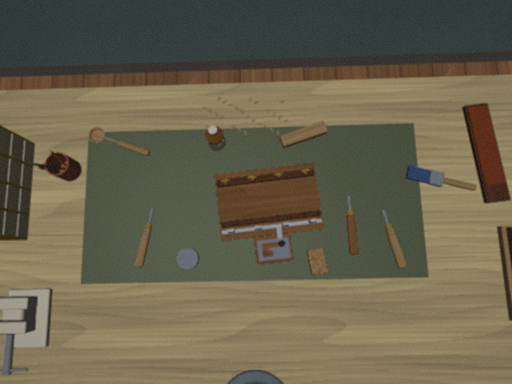

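View pics/side0.png

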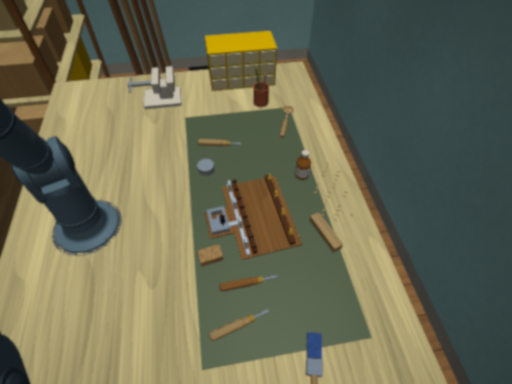

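```bash
cat > h.py <<'E'
import cv2,numpy as np
from plant import robot
from scipy.spatial.transform import Rotation as R
def cam(n,st=None):
    m=robot.camera_model(n);K=np.array(m["camera_matrix"])
    if n=="wrist":
        st=st or robot.read_state();M=np.array(m["mount"]);Rt=R.from_rotvec(st["tcp_rot"]).as_matrix()
        Rw=Rt@M[:3,:3];c=np.array(st["tcp_pos"])+Rt@M[:3,3]
        return K,Rw,c
    Rc=cv2.Rodrigues(np.array(m["rvec"],float))[0]
    return K,Rc.T,-Rc.T@np.array(m["tvec"])
def ray(c3,px,z):
    K,Rw,c=c3;px=np.atleast_2d(np.array(px,float))
    d=(Rw@np.linalg.inv(K)@np.c_[px,np.ones(len(px))].T).T
    return c+d*((z-c[2])/d[:,2])[:,None]
def proj(c3,P):
    K,Rw,c=c3;q=(K@(Rw.T@(np.atleast_2d(P)-c).T)).T
    return q[:,:2]/q[:,2:]
def rackT(o,th):
    return lambda p:np.array([o[0]+p[0]*np.cos(th)-p[1]*np.sin(th),o[1]+p[0]*np.sin(th)+p[1]*np.cos(th),p[2]])
E
python3 - <<'E'
from h import *
a=cv2.imread("pics/top0.png")
cv2.imwrite("pics/top0c.png",cv2.resize(a[150:280,120:420],None,fx=2.6,fy=2.6,interpolation=cv2.INTER_CUBIC))
hsv=cv2.cvtColor(a,cv2.COLOR_BGR2HSV)
c=cam("top");print(c[2])
# non-green on mat
roi=np.zeros(a.shape[:2],bool);roi[130:278,95:415]=1
b,g,r=[a[:,:,i].astype(int) for i in range(3)]
for nm,m in [("warm",(r>g+15)&roi),("nonmat",((r>g-2)|(b>g+8))&roi)]:
    n,l,s,ce=cv2.connectedComponentsWithStats(m.astype(np.uint8))
    for i in range(1,n):
        if s[i,4]>25:
            P=np.argwhere(l==i)[:,::-1].astype(np.float32)
            (x,y),wh,an=cv2.minAreaRect(P)
            w=ray(c,[[x,y]],0.015)[0]
            print(nm,s[i].tolist(),np.round([x,y,*wh,an],1),np.round(w,3))
E
```

```text
[ 0.39812056 -0.01941067  1.14851895]
warm [95, 130, 20, 13, 120] [104.5 136.   12.   19.   90. ] [0.78  0.441 0.015]
warm [205, 130, 18, 15, 172] [213.5 137.   14.   17.   90. ] [0.767 0.107 0.015]
warm [281, 130, 46, 17, 387] [302.8 133.5  11.6  46.2  70.6] [ 0.769 -0.163  0.015]
warm [116, 141, 33, 14, 162] [131.6 147.2  33.6   5.4  19.4] [0.742 0.356 0.015]
warm [215, 163, 107, 69, 5600] [267.1 196.2  57.1 101.9  82.6] [ 0.581 -0.05   0.015]
warm [347, 210, 11, 45, 350] [351.8 232.   44.5   8.4  84.3] [ 0.47  -0.29   0.015]
warm [135, 223, 16, 44, 306] [142.9 244.9   7.5  43.9  14. ] [0.447 0.315 0.015]
warm [221, 222, 103, 43, 882] [273.5 244.9  34.4 102.7  83. ] [ 0.438 -0.064  0.015]
warm [386, 224, 20, 44, 341] [395.1 245.8  45.3   8.2  70.3] [ 0.428 -0.41   0.015]
warm [262, 242, 17, 15, 143] [270.5 248.9  12.5  16.8  80.5] [ 0.427 -0.055  0.015]
warm [307, 248, 21, 27, 404] [317.  261.1  24.9  16.5  78.7] [ 0.39  -0.186  0.015]
nonmat [95, 130, 71, 27, 516] [130. 143.  26.  70.  90.] [0.755 0.362 0.015]
nonmat [204, 130, 22, 22, 349] [214.5 140.5  21.   21.   90. ] [0.755 0.104 0.015]
nonmat [276, 130, 52, 18, 522] [301.5 138.5  17.   51.   90. ] [ 0.754 -0.158  0.015]
nonmat [214, 162, 111, 104, 7751] [269.8 214.9  96.6 104.7  83. ] [ 0.525 -0.056  0.015]
nonmat [406, 165, 9, 15, 107] [410. 172.  14.   8.  90.] [ 0.642 -0.471  0.015]
nonmat [346, 209, 13, 47, 426] [351.7 231.9  46.3  10.   83.3] [ 0.471 -0.289  0.015]
nonmat [134, 222, 18, 46, 424] [143.4 244.6  10.7  46.6  14. ] [0.448 0.313 0.015]
nonmat [384, 223, 23, 46, 448] [394.8 245.8  47.4  11.   69.4] [ 0.428 -0.409  0.015]
nonmat [306, 247, 23, 29, 479] [316.8 261.3  27.1  18.4  77. ] [ 0.389 -0.185  0.015]
nonmat [177, 249, 22, 20, 220] [187.5 258.5  19.   21.   90. ] [0.405 0.184 0.015]
```

View pics/top0c.png

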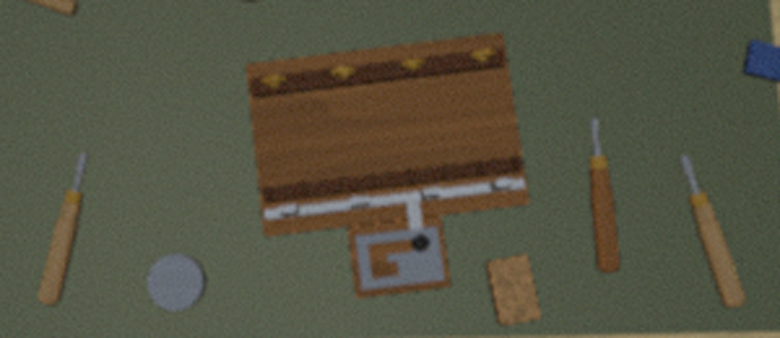

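```bash
python3 - <<'E'
from h import *
a=cv2.imread("pics/top0.png");hsv=cv2.cvtColor(a,cv2.COLOR_BGR2HSV);c=cam("top")
b,g,r=[a[:,:,i].astype(int) for i in range(3)]
m=((g-b>50)&(r-g<60))
m[:160]=0;m[262:]=0;m[:,:125]=0;m[:,410:]=0
n,l,s,ce=cv2.connectedComponentsWithStats(m.astype(np.uint8))
E=[]
for i in range(1,n):
    if s[i,4]>3: print(s[i].tolist(),ce[i].round(1),ray(c,ce[i],0.046)[0].round(3),ray(c,ce[i],0.011)[0].round(3))
k=(a.max(2)<45);k[:225]=0;k[262:]=0;k[:,255:][:,60:]=0;k[:,:255]=0
n,l,s,ce=cv2.connectedComponentsWithStats(k.astype(np.uint8))
for i in range(1,n): 
    if s[i,4]>3: print("knob",s[i].tolist(),ce[i].round(1),ray(c,ce[i],0.068)[0].round(3))
# tools: handles line + tip; print tool axis from nonmat comps incl. steel
for nm,(x0,x1,y0,y1) in dict(L=(130,160,200,270),M=(340,362,190,258),R=(378,410,205,270)).items():
    d=cv2.absdiff(a,cv2.medianBlur(a,61))[y0:y1,x0:x1].astype(int).sum(2)
    mm=d>45
    P=np.argwhere(mm)[:,::-1]+[x0,y0]
    w=ray(c,P,0.012)[:,:2];cen=w.mean(0);u=np.linalg.svd(w-cen)[2][0];u*=np.sign(u[0]);t=(w-cen)@u
    print(nm,len(P),cen.round(3),np.degrees(np.arctan2(u[1],u[0])).round(1),"ends",(cen+u*t.max()).round(3),(cen+u*t.min()).round(3),round(np.ptp(t),3))
E
```

```text
[302, 169, 5, 3, 5] [304. 170.] [ 0.65  -0.157  0.046] [ 0.657 -0.162  0.011]
[276, 173, 5, 3, 8] [278. 174.] [ 0.64  -0.082  0.046] [ 0.647 -0.084  0.011]
[249, 176, 6, 2, 9] [251.7 176.4] [ 0.635 -0.006  0.046] [ 0.642 -0.006  0.011]
[348, 211, 5, 4, 12] [349.8 212.3] [ 0.524 -0.281  0.046] [ 0.528 -0.289  0.011]
[146, 224, 4, 4, 12] [147.3 225.5] [0.5   0.294 0.046] [0.503 0.304 0.011]
[387, 225, 4, 4, 13] [388.5 226.6] [ 0.481 -0.385  0.046] [ 0.484 -0.397  0.011]
knob [279, 241, 5, 5, 19] [281.2 243.2] [ 0.441 -0.083  0.068]
L 279 [0.455 0.311] -12.1 ends [0.552 0.291] [0.385 0.326] 0.17
M 384 [ 0.475 -0.29 ] 1.6 ends [ 0.576 -0.287] [ 0.408 -0.291] 0.168
R 380 [ 0.434 -0.41 ] 16.2 ends [ 0.532 -0.382] [ 0.359 -0.432] 0.18
```

```bash
cat >> h.py <<'E'
RO=np.array([0.6325,-0.041]);TH=np.radians(6.5)
def rk(x,y,z): return rackT(RO,TH)((x,y,z))
def go(p,yaw,st=None):
    """shift (cm) / turn in tool axes from the measured pose to TCP p, tool y down, tool x... jaw axis (tool z) at world yaw (mod pi)"""
    st=st or robot.read_state();Rt=R.from_rotvec(st["tcp_rot"]);p0=np.array(st["tcp_pos"])
    best=None
    for k in(0,np.pi):
        z=np.array([np.cos(yaw+k),np.sin(yaw+k),0]);y=np.array([0,0,-1.]);x=np.cross(y,z)
        w=(Rt.inv()*R.from_matrix(np.c_[x,y,z])).as_rotvec()
        if best is None or np.linalg.norm(w)<np.linalg.norm(best): best=w
    t=Rt.inv().apply(np.array(p)-p0)*100
    print("t=",np.round(st["t"],2),"tcp",p0.round(4),"shift cm",t.round(2),"turn",best.round(3),"F",np.round(st["wrist_force"],1),"w",round(st["grip_width"],4))
    return t,best
E
python3 - <<'E'
from h import *
s=robot.read_state();print(R.from_rotvec(s["tcp_rot"]).as_matrix().round(3))
k=rk(-.195,-.02,.07);print(k)
go([k[0],k[1],.20],TH+np.pi/2)
for n in[(-.217,.01,.07)]:print(rk(*n))
E
```

```text
[[-0.967 -0.001  0.254]
 [-0.254  0.002 -0.967]
 [ 0.    -1.    -0.002]]
[ 0.44101755 -0.08294606  0.07      ]
t= 0.15 tcp [ 0.1649 -0.628   0.2302] shift cm [-40.55   3.11 -45.69] turn [0.002 0.143 0.   ] F [-0.1 -0.1 -0.2] w 0.0855
[ 0.41576288 -0.05562938  0.07      ]
```

>>> apply_moves([
  {"tx":-2.7,"tz":-3,"wy":0.03},
  {"tx":-5.4,"tz":-6,"wy":0.06},
  {"tx":-8.1,"tz":-9,"wy":0.09},
  {"tx":-10.8,"tz":-12,"wy":0.12},
  {"tx":-13.5,"tz":-15,"wy":0.143},
])

```text
$.targets[0]: bad value
```

```bash
python3 - <<'E'
from h import *
k=rk(-.195,-.02,.07);go([k[0],k[1],.20],TH+np.pi/2)
E
```

```text
t= 0.15 tcp [ 0.1649 -0.628   0.2302] shift cm [-40.55   3.11 -45.69] turn [0.002 0.143 0.   ] F [-0.1 -0.1 -0.2] w 0.0855
```

All fields seem to be required.

>>> apply_moves([
  {"wx":0,"wy":0.03,"wz":0,"tx":-2.7,"ty":0,"tz":-3,"jaw":8.5},
  {"wx":0,"wy":0.06,"wz":0,"tx":-5.4,"ty":0,"tz":-6,"jaw":8.5},
  {"wx":0,"wy":0.09,"wz":0,"tx":-8.1,"ty":0,"tz":-9,"jaw":8.5},
  {"wx":0,"wy":0.12,"wz":0,"tx":-10.8,"ty":0,"tz":-12,"jaw":8.5},
  {"wx":0,"wy":0.14,"wz":0,"tx":-13.5,"ty":0,"tz":-15,"jaw":8.5},
])

```text
t: 0.57
tcp_pos: [0.258, -0.4473, 0.2309]
tcp_rot: [-0.125, 2.163, -2.162]
wrist_force: [1.1, -0.3, 0.5]
grip_width: 0.0849
```

```bash
python3 - <<'E'
from h import *
k=rk(-.195,-.02,.07);go([k[0],k[1],.20],TH+np.pi/2)
E
```

```text
t= 0.57 tcp [ 0.258  -0.4473  0.2309] shift cm [-22.37   3.1  -34.09] turn [0.001 0.002 0.   ] F [ 1.1 -0.3  0.5] w 0.0849
```

>>> apply_moves([
  {"wx":0,"wy":0,"wz":0,"tx":-2.2,"ty":0.3,"tz":-3.4,"jaw":8.5},
  {"wx":0,"wy":0,"wz":0,"tx":-4.4,"ty":0.6,"tz":-6.8,"jaw":8.5},
  {"wx":0,"wy":0,"wz":0,"tx":-6.6,"ty":0.9,"tz":-10.2,"jaw":8.5},
  {"wx":0,"wy":0,"wz":0,"tx":-8.8,"ty":1.2,"tz":-13.6,"jaw":7},
  {"wx":0,"wy":0,"wz":0,"tx":-11.2,"ty":1.5,"tz":-17,"jaw":6},
])

```text
t: 0.98
tcp_pos: [0.3488, -0.2656, 0.216]
tcp_rot: [-0.126, 2.162, -2.162]
wrist_force: [0.2, -0.3, -0.6]
grip_width: 0.0635
```

>>> apply_moves([
  {"wx":0,"wy":0,"wz":0,"tx":-2.2,"ty":0.3,"tz":-3.4,"jaw":6},
  {"wx":0,"wy":0,"wz":0,"tx":-4.4,"ty":0.6,"tz":-6.8,"jaw":6},
  {"wx":0,"wy":0,"wz":0,"tx":-6.6,"ty":0.9,"tz":-10.2,"jaw":6},
  {"wx":0,"wy":0,"wz":0,"tx":-8.8,"ty":1.2,"tz":-13.6,"jaw":6},
  {"wx":0,"wy":0,"wz":0,"tx":-11.2,"ty":1.5,"tz":-17,"jaw":6},
])

```text
t: 1.4
tcp_pos: [0.4402, -0.0839, 0.2011]
tcp_rot: [-0.126, 2.161, -2.162]
wrist_force: [1.4, -0.5, 0.0]
grip_width: 0.0603
```

```bash
python3 - <<'E'
from h import *
k=rk(-.195,-.02,.07);go([k[0],k[1],.20],TH+np.pi/2)
s=robot.read_state();c=cam("wrist",s);im=robot.capture("wrist")[:,:,::-1].copy();cv2.imwrite("pics/w1.png",im)
P=[rk(-.195,-.02,.07)]+[rk(.003,y,.046) for y in(-.117,-.039,.039,.117)]+[rk(-.1,-.15,.012),rk(-.1,.15,.012)]
print(proj(c,np.array(P)).round(0).tolist())
E
```

```text
t= 1.4 tcp [ 0.4402 -0.0839  0.2011] shift cm [-0.09  0.11 -0.09] turn [-0.001  0.003  0.   ] F [ 1.4 -0.5  0. ] w 0.0603
[[249.0, 182.0], [358.0, -40.0], [271.0, -40.0], [183.0, -40.0], [96.0, -41.0], [366.0, 86.0], [96.0, 85.0]]
```

View pics/w1.png

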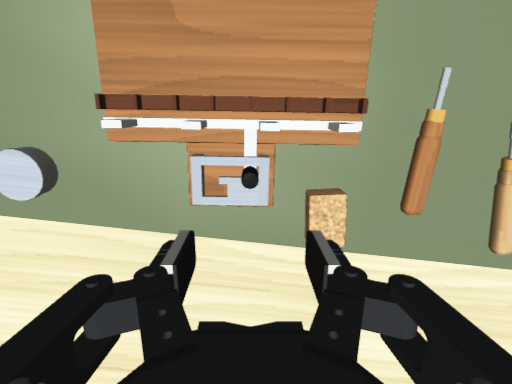

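```bash
python3 - <<'E'
from h import *
a=cv2.imread("pics/w1.png");c=cam("wrist")
k=(a.max(2)<40).astype(np.uint8);k[:150]=0;k[205:]=0;k[:,:225]=0;k[:,275:]=0
ys,xs=np.nonzero(k);print(xs.min(),xs.max(),ys.min(),ys.max(),xs.mean(),ys.mean())
print("knob centroid",ray(c,[[xs.mean(),ys.mean()]],.06),"pred",rk(-.195,-.02,.06), "proj bot",proj(c,np.array([rk(-.195,-.02,.036),rk(-.195,-.02,.07)])))
# white bar: fit, at z~.021
w=((a.min(2)>190)).astype(np.uint8);w[:112]=0;w[136:]=0;w[:,:95]=0;w[:,370:]=0
ys,xs=np.nonzero(w);p=ray(c,np.c_[xs,ys],.021);f=np.polyfit(p[:,1],p[:,0],1);print("bar yaw",np.degrees(-np.arctan(f[0])),len(xs))
# rack base side edges: ends of dark ledge, z~.03
b,g,r=[a[:,:,i].astype(int) for i in range(3)]
m=(r>g+15);
for row in(60,80,135,140):
    x=np.nonzero(m[row,60:400])[0]+60;q=ray(c,[[x.min(),row],[x.max(),row]],.012);print(row,x.min(),x.max(),q.round(4).tolist())
col=m[:,330];yy=np.nonzero(col[100:170])[0]+100;print("base back edge",ray(c,[[330,yy.max()]],0.012)); col=m[:,120];yy=np.nonzero(col[100:170])[0]+100;print(ray(c,[[120,yy.max()]],0.012))
E
```

```text
242 257 167 187 250.1021505376344 177.31720430107526
knob centroid [[ 0.44824868 -0.07325655  0.06      ]] pred [ 0.44101755 -0.08294606  0.06      ] proj bot [[257.850296   179.67978363]
 [258.60022625 187.65680263]]
bar yaw 6.3580863431483134 2279
60 98 368 [[0.5459, 0.107, 0.012], [0.5834, -0.1848, 0.012]]
80 100 366 [[0.5255, 0.1053, 0.012], [0.5633, -0.1876, 0.012]]
135 107 359 [[0.4657, 0.0983, 0.012], [0.5037, -0.194, 0.012]]
140 108 358 [[0.46, 0.0972, 0.012], [0.4979, -0.1942, 0.012]]
base back edge [[ 0.48907232 -0.16263946  0.012     ]]
[[0.46186719 0.08311689 0.012     ]]
```

```bash
cat >> h.py <<'E'
import pickle
def snap(name,n="wrist"):
    st=robot.read_state();im=robot.capture(n)[:,:,::-1].copy();cv2.imwrite(f"pics/{name}.png",im)
    print("v",np.abs(st["joint_velocities"]).max().round(3));pickle.dump(st,open(f"pics/{name}.pkl","wb"));return im,cam(n,st)
def load(name,n="wrist"): return cv2.imread(f"pics/{name}.png"),cam(n,pickle.load(open(f"pics/{name}.pkl","rb")))
E
python3 - <<'E'
from h import *
a,c=snap("w2")
go(rk(-.195,-.02,.2),TH+np.pi/2)
k=(a.max(2)<40).astype(np.uint8);k[:150]=0;k[210:]=0;k[:,:225]=0;k[:,285:]=0
ys,xs=np.nonzero(k);print(xs.min(),xs.max(),ys.min(),ys.max(),xs.mean(),ys.mean())
print("knob centroid",ray(c,[[xs.mean(),ys.mean()]],.06),"pred",rk(-.195,-.02,.06))
w=((a.min(2)>190)).astype(np.uint8);w[:112]=0;w[142:]=0;w[:,:95]=0;w[:,380:]=0
ys,xs=np.nonzero(w);p=ray(c,np.c_[xs,ys],.021);f=np.polyfit(p[:,1],p[:,0],1);print("bar yaw",np.degrees(-np.arctan(f[0])),len(xs))
b,g,r=[a[:,:,i].astype(int) for i in range(3)]
m=(r>g+15);
for row in(60,80,145):
    x=np.nonzero(m[row,60:400])[0]+60;q=ray(c,[[x.min(),row],[x.max(),row]],.012);print(row,x.min(),x.max(),q.round(4).tolist())
    for w in q: d=w[:2]-RO;print("rack",np.array([d[0]*np.cos(TH)+d[1]*np.sin(TH),-d[0]*np.sin(TH)+d[1]*np.cos(TH)]).round(4))
E
```

```text
v 0.224
t= 1.5 tcp [ 0.4431 -0.0777  0.2016] shift cm [0.27 0.15 0.49] turn [ 0.003  0.016 -0.003] F [-0.1  0.2  0.8] w 0.0602
251 267 173 193 259.2755102040816 183.10204081632654
knob centroid [[ 0.44331829 -0.0835949   0.06      ]] pred [ 0.44101755 -0.08294606  0.06      ]
bar yaw 5.654252282251869 2238
60 110 379 [[0.5475, 0.094, 0.012], [0.5849, -0.1967, 0.012]]
rack [-0.0691  0.1438]
rack [-0.0649 -0.1493]
80 112 376 [[0.5272, 0.092, 0.012], [0.5647, -0.1986, 0.012]]
rack [-0.0895  0.1441]
rack [-0.0852 -0.1489]
145 141 367 [[0.4592, 0.0584, 0.012], [0.4935, -0.206, 0.012]]
rack [-0.161   0.1184]
rack [-0.1568 -0.1483]
```

```bash
sed -i 's/^RO=.*/RO=np.array([0.635,-0.0435]);TH=np.radians(5.8)/' h.py; python3 - <<'E'
from h import *
go([.4433,-.0836,.044],TH+np.pi/2)
E
```

```text
t= 1.5 tcp [ 0.4431 -0.0777  0.2016] shift cm [ 0.1  15.75  0.63] turn [ 0.003  0.029 -0.003] F [-0.1  0.2  0.8] w 0.0602
```

>>> apply_moves([
  {"wx":0,"wy":0.02,"wz":0,"tx":0.1,"ty":3,"tz":0.6,"jaw":5},
  {"wx":0,"wy":0.025,"wz":0,"tx":0.1,"ty":7,"tz":0.6,"jaw":5},
  {"wx":0,"wy":0.025,"wz":0,"tx":0.1,"ty":10,"tz":0.6,"jaw":5},
  {"wx":0,"wy":0.025,"wz":0,"tx":0.1,"ty":11,"tz":0.6,"jaw":5},
  {"wx":0,"wy":0.025,"wz":0,"tx":0.1,"ty":11,"tz":0.6,"jaw":5},
])

```text
t: 1.92
tcp_pos: [0.4368, -0.0915, 0.0885]
tcp_rot: [-0.108, 2.18, -2.175]
wrist_force: [-0.3, 1.1, 0.2]
grip_width: 0.0497
```

```bash
python3 - <<'E'
from h import *
a,c=snap("w3")
go([.4433,-.0836,.044],TH+np.pi/2)
k=(a.max(2)<40).astype(np.uint8)
n,l,s,ce=cv2.connectedComponentsWithStats(k)
p=proj(c,np.array([[.4433,-.0836,.07]]));print(p)
for i in range(1,n):
    if s[i,4]>60: print(s[i].tolist(),ce[i].round(1),ray(c,ce[i],.06).round(4), ray(c,ce[i],.07).round(4))
E
```

```text
v 0.059
t= 1.97 tcp [ 0.439  -0.0917  0.0906] shift cm [-0.52  4.66 -0.76] turn [ 0.001 -0.01   0.003] F [ 1.1 -0.3 -0.7] w 0.0499
[[238.03052733 217.44317586]]
[352, 81, 8, 24, 65] [356.4  91.7] [[ 0.5228 -0.145   0.06  ]] [[ 0.522  -0.1415  0.07  ]]
[410, 81, 11, 23, 120] [416.2  90.8] [[ 0.5265 -0.179   0.06  ]] [[ 0.5254 -0.1735  0.07  ]]
[115, 83, 11, 24, 173] [119.8  94.7] [[ 0.5088 -0.0096  0.06  ]] [[ 0.5088 -0.014   0.07  ]]
[176, 83, 6, 23, 76] [178.5  94. ] [[ 0.5122 -0.0433  0.06  ]] [[ 0.5121 -0.0457  0.07  ]]
[0, 85, 11, 23, 187] [ 3.7 97.4] [[0.5011 0.0574 0.06  ]] [[0.5016 0.049  0.07  ]]
[51, 84, 16, 23, 261] [58.2 95.1] [[0.5053 0.0259 0.06  ]] [[0.5055 0.0193 0.07  ]]
[225, 191, 27, 40, 746] [239.1 211. ] [[ 0.4437 -0.0838  0.06  ]] [[ 0.4476 -0.0839  0.07  ]]
[187, 230, 18, 72, 699] [196.6 262.1] [[ 0.4036 -0.0577  0.06  ]] [[ 0.4098 -0.0593  0.07  ]]
[0, 230, 512, 154, 35652] [253.2 335.9] [[ 0.3446 -0.1025  0.06  ]] [[ 0.3542 -0.1015  0.07  ]]
[316, 239, 13, 8, 64] [321.7 242.8] [[ 0.4261 -0.141   0.06  ]] [[ 0.431  -0.1377  0.07  ]]
```

View pics/w3.png

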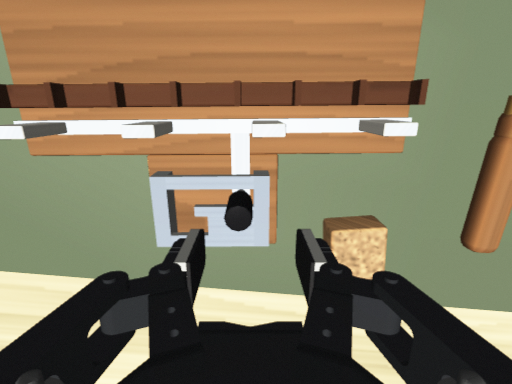

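>>> apply_moves([
  {"wx":0,"wy":-0.01,"wz":0,"tx":-0.4,"ty":1,"tz":-0.7,"jaw":5},
  {"wx":0,"wy":-0.01,"wz":0,"tx":-0.5,"ty":2.5,"tz":-0.75,"jaw":5},
  {"wx":0,"wy":-0.01,"wz":0,"tx":-0.5,"ty":4,"tz":-0.75,"jaw":5},
  {"wx":0,"wy":-0.01,"wz":0,"tx":-0.5,"ty":4.6,"tz":-0.75,"jaw":5},
  {"wx":0,"wy":-0.01,"wz":0,"tx":-0.5,"ty":4.6,"tz":-0.75,"jaw":4},
])

```text
t: 2.38
tcp_pos: [0.4447, -0.0834, 0.0452]
tcp_rot: [-0.111, 2.169, -2.169]
wrist_force: [-0.8, -0.1, 0.0]
grip_width: 0.0405
```

>>> apply_moves([
  {"wx":0,"wy":0,"wz":0,"tx":0,"ty":0,"tz":0,"jaw":2.5},
  {"wx":0,"wy":0,"wz":0,"tx":0,"ty":0,"tz":0,"jaw":1},
  {"wx":0,"wy":0,"wz":0,"tx":0,"ty":0,"tz":0,"jaw":0.5},
  {"wx":0,"wy":0,"wz":0,"tx":0,"ty":0,"tz":0,"jaw":0.5},
  {"wx":0,"wy":0,"wz":0,"tx":0,"ty":0,"tz":0,"jaw":0.5},
])

```text
t: 2.8
tcp_pos: [0.4456, -0.0831, 0.0466]
tcp_rot: [-0.108, 2.168, -2.168]
wrist_force: [-0.9, 3.1, 6.0]
grip_width: 0.0158
```

```bash
python3 - <<'E'
from h import *
go([.4435,-.0837,.044],TH+np.pi/2)
E
```

```text
t= 2.8 tcp [ 0.4456 -0.0831  0.0466] shift cm [0.22 0.26 0.04] turn [-0.     0.001 -0.002] F [-0.9  3.1  6. ] w 0.0158
```

>>> apply_moves([
  {"wx":0,"wy":0,"wz":0,"tx":0,"ty":0,"tz":-1.2,"jaw":0.5},
  {"wx":0,"wy":0,"wz":0,"tx":0,"ty":0,"tz":-2.4,"jaw":0.5},
  {"wx":0,"wy":0,"wz":0,"tx":0,"ty":0,"tz":-3.6,"jaw":0.5},
  {"wx":0,"wy":0,"wz":0,"tx":0,"ty":0,"tz":-4.5,"jaw":0.5},
  {"wx":0,"wy":0,"wz":0,"tx":0,"ty":0,"tz":-4.5,"jaw":0.5},
])

```text
t: 3.22
tcp_pos: [0.4416, -0.0433, 0.0467]
tcp_rot: [-0.106, 2.16, -2.175]
wrist_force: [1.0, -10.9, 2.0]
grip_width: 0.0159
```

```bash
python3 - <<'E'
from h import *
go(rk(-.195,.025,.044),TH+np.pi/2)
E
```

```text
t= 3.22 tcp [ 0.4416 -0.0433  0.0467] shift cm [ 0.26  0.27 -0.52] turn [-0.007  0.    -0.003] F [  1.  -10.9   2. ] w 0.0159
```

>>> apply_moves([
  {"wx":0,"wy":0,"wz":0,"tx":0,"ty":0,"tz":-0.5,"jaw":0.5},
  {"wx":0,"wy":0,"wz":0,"tx":0,"ty":0,"tz":-0.5,"jaw":0.5},
  {"wx":0,"wy":0,"wz":0,"tx":1,"ty":0,"tz":-0.5,"jaw":0.5},
  {"wx":0,"wy":0,"wz":0,"tx":2.2,"ty":0,"tz":-0.5,"jaw":0.5},
  {"wx":0,"wy":0,"wz":0,"tx":2.3,"ty":0,"tz":-0.5,"jaw":0.5},
])

```text
t: 3.63
tcp_pos: [0.4193, -0.0425, 0.0468]
tcp_rot: [-0.099, 2.159, -2.175]
wrist_force: [6.6, -11.3, -3.3]
grip_width: 0.016
```

```bash
python3 - <<'E'
from h import *
go(rk(-.217,.025,.044),TH+np.pi/2)
E
```

```text
t= 3.63 tcp [ 0.4193 -0.0425  0.0468] shift cm [ 0.25  0.28 -0.23] turn [-0.008 -0.003 -0.007] F [  6.6 -11.3  -3.3] w 0.016
```

>>> apply_moves([
  {"wx":0,"wy":0,"wz":0,"tx":0,"ty":0,"tz":0.7,"jaw":0.5},
  {"wx":0,"wy":0,"wz":0,"tx":0,"ty":0,"tz":1.4,"jaw":0.5},
  {"wx":0,"wy":0,"wz":0,"tx":0,"ty":0,"tz":1.8,"jaw":0.5},
  {"wx":0,"wy":0,"wz":0,"tx":0,"ty":0,"tz":1.8,"jaw":0.5},
  {"wx":0,"wy":0,"wz":0,"tx":0,"ty":0,"tz":1.8,"jaw":0.5},
])

```text
t: 4.05
tcp_pos: [0.4207, -0.0555, 0.0467]
tcp_rot: [-0.105, 2.165, -2.17]
wrist_force: [1.3, -3.0, 5.1]
grip_width: 0.0158
```

```bash
python3 - <<'E'
from h import *
go(rk(-.217,.010,.044),TH+np.pi/2)
E
```

```text
t= 4.05 tcp [ 0.4207 -0.0555  0.0467] shift cm [ 0.26  0.27 -0.03] turn [-0.002  0.    -0.004] F [ 1.3 -3.   5.1] w 0.0158
```

>>> apply_moves([
  {"wx":0,"wy":0,"wz":0,"tx":0,"ty":0,"tz":0,"jaw":3},
  {"wx":0,"wy":0,"wz":0,"tx":0,"ty":0,"tz":0,"jaw":5},
  {"wx":0,"wy":0,"wz":0,"tx":0,"ty":0,"tz":0,"jaw":5},
  {"wx":0,"wy":0,"wz":0,"tx":0,"ty":-3,"tz":0,"jaw":5},
  {"wx":0,"wy":0,"wz":0,"tx":0,"ty":-7,"tz":0,"jaw":6},
])

```text
t: 4.47
tcp_pos: [0.4132, -0.053, 0.1123]
tcp_rot: [-0.125, 2.178, -2.17]
wrist_force: [0.8, 0.2, -0.0]
grip_width: 0.059
```

>>> apply_moves([
  {"wx":0,"wy":0,"wz":0,"tx":-2,"ty":-4,"tz":0,"jaw":6},
  {"wx":0,"wy":0,"wz":0,"tx":-6,"ty":-6,"tz":0,"jaw":6},
  {"wx":0,"wy":0,"wz":0,"tx":-10,"ty":-8,"tz":0,"jaw":6},
  {"wx":0,"wy":0,"wz":0,"tx":-10,"ty":-8,"tz":0,"jaw":6},
  {"wx":0,"wy":0,"wz":0,"tx":-10,"ty":-8,"tz":0,"jaw":6},
])

```text
t: 4.88
tcp_pos: [0.5211, -0.0427, 0.1971]
tcp_rot: [-0.107, 2.167, -2.165]
wrist_force: [-0.1, -0.6, -0.6]
grip_width: 0.0597
```

```bash
python3 - <<'E'
from h import *
go(rk(-.117,.010,.2),TH+np.pi/2)
a,c=snap("w4")
print("pred knob pocket,eyes",proj(c,np.array([rk(-.217,.01,.07)]+[rk(.003,y,.046) for y in(-.117,-.039,.039,.117)])).round(0).tolist())
E
```

```text
t= 4.88 tcp [ 0.5211 -0.0427  0.1971] shift cm [ 0.38 -0.29  0.23] turn [ 0.001  0.003 -0.005] F [-0.1 -0.6 -0.6] w 0.0597
v 0.122
pred knob pocket,eyes [[252.0, 276.0], [384.0, 62.0], [303.0, 61.0], [223.0, 61.0], [142.0, 61.0]]
```

View pics/w4.png

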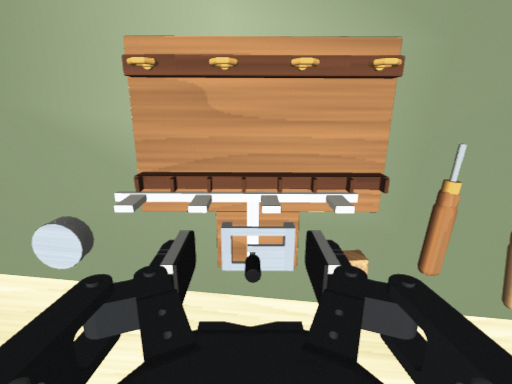

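```bash
cat >> h.py <<'E'
def tool(name,box,n="wrist"):
    """tool pose (world tip, yaw, origin) from mask of non-mat pixels in box x0,x1,y0,y1"""
    a,c=load(name,n);b,g,r=[cv2.GaussianBlur(a,(3,3),0)[:,:,i].astype(int) for i in range(3)]
    m=np.zeros(a.shape[:2],bool);x0,x1,y0,y1=box
    m[y0:y1,x0:x1]=((r>g+12)|(b>g-4))[y0:y1,x0:x1]
    _,l,s,_=cv2.connectedComponentsWithStats(m.astype(np.uint8));i=1+np.argmax(s[1:,4]);M=l==i
    h=M&(r>g+12);h[:]=cv2.morphologyEx(h.astype(np.uint8),cv2.MORPH_OPEN,np.ones((3,3)))
    P=np.argwhere(h)[:,::-1];w=ray(c,P,.016)[:,:2]
    cen=w.mean(0);u=np.linalg.svd(w-cen,full_matrices=False)[2][0];u*=np.sign(u[0])
    W=ray(c,np.argwhere(M)[:,::-1],.011)[:,:2];t=(W-cen)@u;th=(w-cen)@u;wd=(w-cen)@[-u[1],u[0]]
    tip=cen+u*t.max();print(name,"n",M.sum(),"yaw",np.degrees(np.arctan2(u[1],u[0])).round(2),"len",np.ptp(t).round(4),"handle",np.ptp(th).round(4),"wid",np.ptp(wd).round(4),"tip",tip.round(4),"org(tip)",(tip-.09*u).round(4),"org(handle mid)",(cen+u*((th.max()+th.min())/2+.020)).round(4))
    return np.arctan2(u[1],u[0])
E
python3 - <<'E'
from h import *
a,c=load("w4");b,g,r=[a[:,:,i].astype(int) for i in range(3)]
m=((g-b>70)&(r>150));m[:50]=0;m[75:]=0
n,l,s,ce=cv2.connectedComponentsWithStats(m.astype(np.uint8))
for i in range(1,n):
    if s[i,4]>40:
        bx=s[i];q=[bx[0]+bx[2]/2-.5,bx[1]+3]
        w=ray(c,[q],.052)[0];d=w[:2]-RO;print(s[i].tolist(),w.round(4),"rack",np.array([d[0]*np.cos(TH)+d[1]*np.sin(TH),-d[0]*np.sin(TH)+d[1]*np.cos(TH)]).round(4))
tool("w4",(405,480,130,285))
st=pickle.load(open("pics/w4.pkl","rb"));print(st["tcp_pos"])
E
```

```text
[127, 57, 27, 6, 137] [0.6262 0.0725 0.052 ] rack [0.0029 0.1163]
[209, 57, 28, 7, 140] [ 0.6342 -0.0049  0.052 ] rack [0.0032 0.0385]
[291, 58, 28, 6, 133] [ 0.6414 -0.082   0.052 ] rack [ 0.0025 -0.0389]
[374, 58, 27, 6, 143] [ 0.6495 -0.1594  0.052 ] rack [ 0.0027 -0.1168]
w4 n 2387 yaw 2.86 len 0.1735 handle 0.1289 wid 0.0321 tip [ 0.5785 -0.2816] org(tip) [ 0.4886 -0.2861] org(handle mid) [ 0.4926 -0.2859]
[ 0.52113373 -0.04266571  0.1970925 ]
```

>>> apply_moves([
  {"wx":0,"wy":0.02,"wz":0,"tx":0.7,"ty":0,"tz":4,"jaw":6},
  {"wx":0,"wy":0.03,"wz":0,"tx":1.3,"ty":0,"tz":8,"jaw":6},
  {"wx":0,"wy":0.05,"wz":0,"tx":2,"ty":0,"tz":12,"jaw":6},
  {"wx":0,"wy":0.05,"wz":0,"tx":2.7,"ty":0,"tz":16,"jaw":6},
  {"wx":0,"wy":0.05,"wz":0,"tx":3.4,"ty":0,"tz":20,"jaw":6},
])

```text
t: 5.35
tcp_pos: [0.5002, -0.247, 0.1927]
tcp_rot: [-0.064, 2.2, -2.195]
wrist_force: [1.2, 0.0, -0.2]
grip_width: 0.0603
```

>>> apply_moves([
  {"wx":0,"wy":0,"wz":0,"tx":0,"ty":0,"tz":2.5,"jaw":6},
  {"wx":0,"wy":0,"wz":0,"tx":0,"ty":0,"tz":4,"jaw":6},
  {"wx":0,"wy":0,"wz":0,"tx":0,"ty":0,"tz":4,"jaw":6},
  {"wx":0,"wy":0,"wz":0,"tx":0,"ty":0,"tz":4,"jaw":6},
])

```text
t: 5.68
tcp_pos: [0.5048, -0.2848, 0.1938]
tcp_rot: [-0.06, 2.2, -2.193]
wrist_force: [0.1, 1.2, -0.4]
grip_width: 0.0602
```

```bash
python3 - <<'E'
from h import *
a,c=snap("w5")
print(proj(c,np.array([[.490,-.286,.011],[.578,-.282,.011]])).round(0).tolist())
y=tool("w5",(200,300,60,235))
go([.505,-.285,.012],y+np.pi/2)
E
```

```text
v 0.048
[[251.0, 183.0], [251.0, 107.0]]
w5 n 1684 yaw 1.97 len 0.1127 handle 0.1108 wid 0.0237 tip [ 0.536  -0.2873] org(tip) [ 0.446  -0.2904] org(handle mid) [ 0.501  -0.2885]
t= 5.73 tcp [ 0.5057 -0.2832  0.1942] shift cm [ 0.05 18.22  0.24] turn [0.003 0.02  0.002] F [-0.   1.  -0.7] w 0.0601
```

>>> apply_moves([
  {"wx":0,"wy":0.02,"wz":0,"tx":0,"ty":4,"tz":0.3,"jaw":6},
  {"wx":0,"wy":0.02,"wz":0,"tx":0,"ty":8,"tz":0.4,"jaw":6},
  {"wx":0,"wy":0.02,"wz":0,"tx":0,"ty":12,"tz":0.4,"jaw":6},
  {"wx":0,"wy":0.02,"wz":0,"tx":0,"ty":14,"tz":0.4,"jaw":6},
  {"wx":0,"wy":0.02,"wz":0,"tx":0,"ty":14,"tz":0.4,"jaw":6},
])

```text
t: 6.15
tcp_pos: [0.5022, -0.2838, 0.0495]
tcp_rot: [-0.053, 2.217, -2.199]
wrist_force: [-0.6, 0.7, 0.3]
grip_width: 0.0601
```

```bash
python3 - <<'E'
from h import *
a,c=snap("w6")
y=tool("w6",(150,350,0,300))
print(proj(c,np.array([[.505,-.288,.011]])))
go([.505,-.288,.007],np.radians(92))
E
```

```text
v 0.067
w6 n 4192 yaw 2.08 len 0.1027 handle 0.0998 wid 0.0235 tip [ 0.5369 -0.2871] org(tip) [ 0.447  -0.2904] org(handle mid) [ 0.5081 -0.2882]
[[256.53632929 212.49434127]]
t= 6.2 tcp [ 0.5046 -0.2854  0.0525] shift cm [-0.06  4.55  0.29] turn [0.006 0.002 0.006] F [ 0.5 -0.1  0.5] w 0.0602
```

View pics/w6.png

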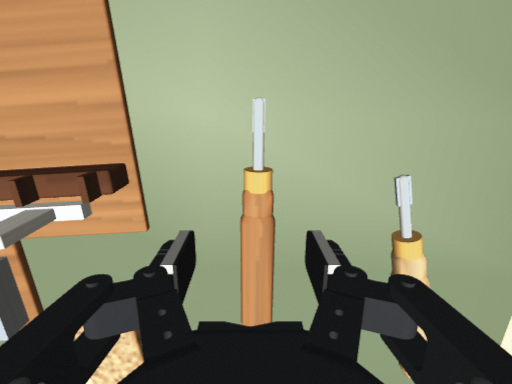

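>>> apply_moves([
  {"wx":0,"wy":0,"wz":0,"tx":0,"ty":2,"tz":0.3,"jaw":6},
  {"wx":0,"wy":0,"wz":0,"tx":0,"ty":4,"tz":0.3,"jaw":6},
  {"wx":0,"wy":0,"wz":0,"tx":0,"ty":4.5,"tz":0.3,"jaw":5},
  {"wx":0,"wy":0,"wz":0,"tx":0,"ty":4.5,"tz":0.3,"jaw":4},
  {"wx":0,"wy":0,"wz":0,"tx":0,"ty":4.5,"tz":0.3,"jaw":3},
])

```text
t: 6.62
tcp_pos: [0.5082, -0.2928, 0.0121]
tcp_rot: [-0.034, 2.203, -2.204]
wrist_force: [0.1, -0.2, 1.2]
grip_width: 0.0305
```

>>> apply_moves([
  {"wx":0,"wy":0,"wz":0,"tx":0,"ty":0,"tz":0,"jaw":1.2},
  {"wx":0,"wy":0,"wz":0,"tx":0,"ty":0,"tz":0,"jaw":1.2},
  {"wx":0,"wy":0,"wz":0,"tx":0,"ty":0,"tz":0,"jaw":1.2},
  {"wx":0,"wy":0,"wz":0,"tx":0,"ty":-1,"tz":0,"jaw":1.2},
  {"wx":0,"wy":0,"wz":0,"tx":0,"ty":-3,"tz":0,"jaw":1.2},
])

```text
t: 7.03
tcp_pos: [0.5042, -0.2925, 0.0389]
tcp_rot: [-0.041, 2.21, -2.205]
wrist_force: [-0.5, -0.5, -1.1]
grip_width: 0.022
```

>>> apply_moves([
  {"wx":0,"wy":0,"wz":0,"tx":0,"ty":-3,"tz":0,"jaw":1.2},
  {"wx":0,"wy":0,"wz":0,"tx":0,"ty":-6,"tz":0,"jaw":1.2},
  {"wx":0,"wy":0,"wz":0,"tx":0,"ty":-9.5,"tz":0,"jaw":1.2},
  {"wx":0,"wy":0,"wz":0,"tx":0,"ty":-9.5,"tz":0,"jaw":1.2},
  {"wx":0,"wy":0,"wz":0,"tx":0,"ty":-9.5,"tz":0,"jaw":1.2},
])

```text
t: 7.45
tcp_pos: [0.5086, -0.2949, 0.1389]
tcp_rot: [-0.028, 2.198, -2.207]
wrist_force: [-0.5, 0.6, -1.3]
grip_width: 0.0224
```

```bash
python3 - <<'E'
from h import *
a,c=load("w6");print("tip",ray(c,[[259,98]],.011))
a,c=snap("w7")
go(rk(-.083,-.117,.13),TH+np.pi/2)
E
```

```text
tip [[ 0.57987178 -0.28618489  0.011     ]]
v 0.063
t= 7.5 tcp [ 0.5067 -0.294   0.1365] shift cm [ -6.14   0.64 -12.38] turn [-0.002 -0.07  -0.001] F [-0.1  1.3 -1.4] w 0.0224
```

View pics/w7.png

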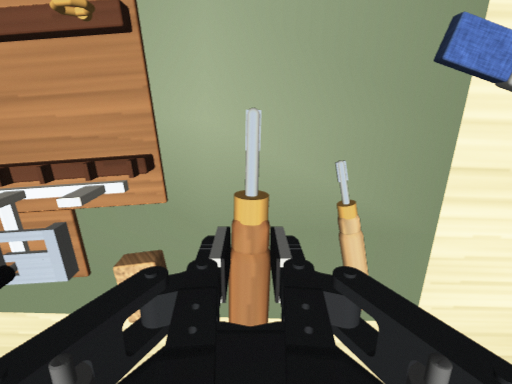

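```bash
cat >> h.py <<'E'
def held(tip,sh):
    m=robot.camera_model("wrist");K=np.array(m["camera_matrix"]);M=np.array(m["mount"])
    def pt(px,yt):
        d=M[:3,:3]@np.linalg.inv(K)@[px[0],px[1],1];return M[:3,3]+d*(yt-M[1,3])/d[1]
    for yt in np.arange(-.015,.011,.005):
        a,b=pt(tip,yt),pt(sh,yt);v=a-b;print("yt",yt.round(3),"tip",a.round(4),"len",np.linalg.norm(v).round(4),"yaw off deg",np.degrees(np.arctan2(v[2],-v[0])).round(1))
E
python3 - <<'E'
from h import *
held((254,108.5),(251.5,192))
a,c=load("w7");g=cv2.cvtColor(a,cv2.COLOR_BGR2HSV)
M=(a.min(2)>110)&(g[:,:,1]<60);M[:105]=0;M[200:]=0;M[:,:230]=0;M[:,280:]=0
for r in range(105,200,10):
    x=np.nonzero(M[r])[0]; print(r,(x.min(),x.max()) if len(x) else None)
E
```

```text
yt -0.015 tip [-0.0717 -0.015   0.0019] len 0.038 yaw off deg 1.6
yt -0.01 tip [-0.0717 -0.01    0.0019] len 0.0395 yaw off deg 1.6
yt -0.005 tip [-0.0717 -0.005   0.002 ] len 0.041 yaw off deg 1.6
yt 0.0 tip [-0.0717  0.      0.0021] len 0.0425 yaw off deg 1.6
yt 0.005 tip [-0.0717  0.005   0.0022] len 0.044 yaw off deg 1.6
yt 0.01 tip [-0.0717  0.01    0.0022] len 0.0455 yaw off deg 1.6
105 (np.int64(230), np.int64(279))
115 (np.int64(230), np.int64(279))
125 (np.int64(230), np.int64(279))
135 (np.int64(230), np.int64(279))
145 (np.int64(230), np.int64(279))
155 (np.int64(230), np.int64(279))
165 (np.int64(230), np.int64(279))
175 (np.int64(230), np.int64(279))
185 (np.int64(230), np.int64(279))
195 (np.int64(230), np.int64(279))
```

```bash
cat >> h.py <<'E'
def place(tx,ty,tcpz,tipx,tipz,yawoff,st=None):
    ph=TH+np.radians(yawoff);f=np.array([np.cos(ph),np.sin(ph)]);l=np.array([-f[1],f[0]])
    t=rk(tx,ty,0)[:2]-f*(-tipx)+l*tipz
    return go([t[0],t[1],tcpz],ph+np.pi/2,st)
E
python3 - <<'E'
from h import *
place(-.012,-.117,.125,-.0717,.002,1.6)
E
```

```text
t= 7.5 tcp [ 0.5067 -0.294   0.1365] shift cm [ -6.07   1.14 -12.38] turn [-0.002 -0.098 -0.001] F [-0.1  1.3 -1.4] w 0.0224
```

>>> apply_moves([
  {"wx":0,"wy":-0.02,"wz":0,"tx":-1.5,"ty":0,"tz":-3,"jaw":1.2},
  {"wx":0,"wy":-0.05,"wz":0,"tx":-3,"ty":0,"tz":-6,"jaw":1.2},
  {"wx":0,"wy":-0.08,"wz":0,"tx":-4.5,"ty":0.4,"tz":-9,"jaw":1.2},
  {"wx":0,"wy":-0.1,"wz":0,"tx":-6,"ty":0.8,"tz":-12,"jaw":1.2},
  {"wx":0,"wy":-0.1,"wz":0,"tx":-6,"ty":1,"tz":-12.4,"jaw":1.2},
])

```text
t: 7.92
tcp_pos: [0.5641, -0.1575, 0.1233]
tcp_rot: [-0.155, 2.155, -2.139]
wrist_force: [0.3, 2.2, -0.6]
grip_width: 0.0224
```

>>> apply_moves([
  {"wx":0,"wy":0,"wz":0,"tx":0,"ty":0,"tz":0,"jaw":1.2},
  {"wx":0,"wy":0,"wz":0,"tx":0,"ty":0,"tz":0,"jaw":1.2},
  {"wx":0,"wy":0,"wz":0,"tx":0,"ty":0,"tz":0,"jaw":1.2},
])

```text
t: 8.17
tcp_pos: [0.5609, -0.1696, 0.124]
tcp_rot: [-0.143, 2.155, -2.156]
wrist_force: [-0.0, -1.0, -1.0]
grip_width: 0.0219
```

```bash
python3 - <<'E'
from h import *
place(-.012,-.117,.0425,-.0717,.002,1.6)
E
```

```text
t= 8.17 tcp [ 0.5609 -0.1696  0.124 ] shift cm [-0.3   8.15 -0.1 ] turn [-0.     0.     0.003] F [-0. -1. -1.] w 0.0219
```

>>> apply_moves([
  {"wx":0,"wy":0,"wz":0,"tx":0,"ty":3,"tz":-0.1,"jaw":1.2},
  {"wx":0,"wy":0,"wz":0,"tx":0,"ty":5.5,"tz":-0.1,"jaw":1.2},
  {"wx":0,"wy":0,"wz":0,"tx":-0.1,"ty":7,"tz":-0.1,"jaw":1.2},
  {"wx":0,"wy":0,"wz":0,"tx":-0.1,"ty":7.7,"tz":-0.1,"jaw":1.2},
  {"wx":0,"wy":0,"wz":0,"tx":-0.1,"ty":8,"tz":-0.1,"jaw":1.2},
])

```text
t: 8.58
tcp_pos: [0.5607, -0.1687, 0.0446]
tcp_rot: [-0.146, 2.158, -2.158]
wrist_force: [-6.4, -0.6, 11.8]
grip_width: 0.022
```

>>> apply_moves([
  {"wx":0,"wy":0,"wz":0,"tx":0,"ty":0,"tz":0,"jaw":1.2},
  {"wx":0,"wy":0,"wz":0,"tx":0,"ty":0,"tz":0,"jaw":1.2},
  {"wx":0,"wy":0,"wz":0,"tx":0,"ty":0,"tz":0,"jaw":1.2},
])

```text
t: 8.83
tcp_pos: [0.5643, -0.1678, 0.0462]
tcp_rot: [-0.138, 2.152, -2.154]
wrist_force: [0.4, -0.1, -1.1]
grip_width: 0.022
```

```bash
python3 - <<'E'
from h import *
a,c=snap("w8")
place(-.012,-.117,.0425,-.0717,.002,1.6)
print("eye px",proj(c,np.array([rk(.003,-.117,.046),rk(-.012,-.117,.046)])).round(0).tolist())
E
```

```text
v 0.006
t= 8.88 tcp [ 0.5643 -0.1674  0.0461] shift cm [0.09 0.36 0.08] turn [-0.001  0.001 -0.002] F [-0.1  0.2 -1.2] w 0.0218
eye px [[256.0, 77.0], [255.0, 110.0]]
```

View pics/w8.png

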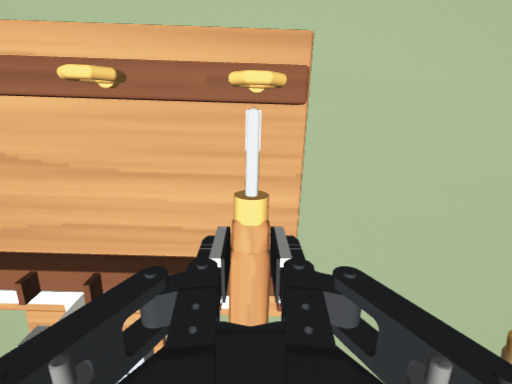

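>>> apply_moves([
  {"wx":0,"wy":0,"wz":0,"tx":0,"ty":0.2,"tz":0.1,"jaw":1.2},
  {"wx":0,"wy":0,"wz":0,"tx":-0.5,"ty":0.2,"tz":0.1,"jaw":1.2},
  {"wx":0,"wy":0,"wz":0,"tx":-1,"ty":0.2,"tz":0.1,"jaw":1.2},
  {"wx":0,"wy":0,"wz":0,"tx":-1.7,"ty":0.2,"tz":0.1,"jaw":1.2},
  {"wx":0,"wy":0,"wz":0,"tx":-2.4,"ty":0.2,"tz":0.1,"jaw":1.2},
])

```text
t: 9.3
tcp_pos: [0.5862, -0.1658, 0.0446]
tcp_rot: [-0.145, 2.154, -2.157]
wrist_force: [-4.3, 0.3, 6.1]
grip_width: 0.0221
```

```bash
python3 - <<'E'
from h import *
place(.045,-.117,.0425,-.0717,.002,1.6)
E
```

```text
t= 9.3 tcp [ 0.5862 -0.1658  0.0446] shift cm [-3.42  0.2   0.13] turn [-0.001  0.002  0.004] F [-4.3  0.3  6.1] w 0.0221
```

>>> apply_moves([
  {"wx":0,"wy":0,"wz":0,"tx":0,"ty":-0.15,"tz":0,"jaw":1.2},
  {"wx":0,"wy":0,"wz":0,"tx":-0.8,"ty":-0.15,"tz":0.1,"jaw":1.2},
  {"wx":0,"wy":0,"wz":0,"tx":-1.6,"ty":-0.15,"tz":0.1,"jaw":1.2},
  {"wx":0,"wy":0,"wz":0,"tx":-2.4,"ty":-0.15,"tz":0.1,"jaw":1.2},
  {"wx":0,"wy":0,"wz":0,"tx":-2.8,"ty":-0.15,"tz":0.1,"jaw":1.2},
])

```text
t: 9.72
tcp_pos: [0.6169, -0.1611, 0.0449]
tcp_rot: [-0.141, 2.153, -2.152]
wrist_force: [-1.0, -0.5, 1.8]
grip_width: 0.022
```

```bash
python3 - <<'E'
from h import *
place(.045,-.117,.0425,-.0717,.002,1.6)
snap("w9")
E
```

```text
t= 9.72 tcp [ 0.6169 -0.1611  0.0449] shift cm [-0.31  0.24  0.19] turn [ 0.     0.003 -0.001] F [-1.  -0.5  1.8] w 0.022
v 0.102
```

View pics/w9.png

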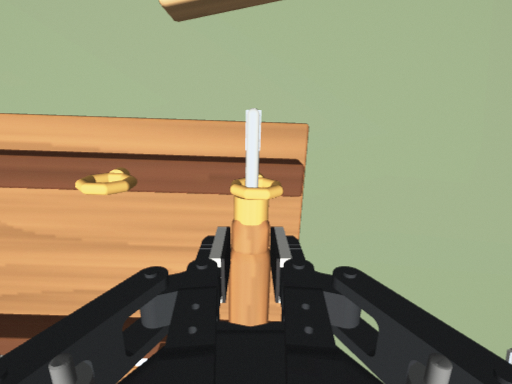

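>>> apply_moves([
  {"wx":0,"wy":0,"wz":0,"tx":-0.2,"ty":0,"tz":0,"jaw":1.2},
  {"wx":0,"wy":0,"wz":0,"tx":-0.4,"ty":0,"tz":0,"jaw":1.2},
  {"wx":0,"wy":0,"wz":0,"tx":-0.6,"ty":0,"tz":0,"jaw":1.2},
  {"wx":0,"wy":0,"wz":0,"tx":-0.6,"ty":0,"tz":0,"jaw":1.2},
])

```text
t: 10.1
tcp_pos: [0.6188, -0.1611, 0.0443]
tcp_rot: [-0.148, 2.156, -2.156]
wrist_force: [-5.1, 0.8, 4.8]
grip_width: 0.0221
```

```bash
python3 - <<'E'
from h import *
place(.045,-.117,.0425,-.0717,.002,1.6)
E
```

```text
t= 10.1 tcp [ 0.6188 -0.1611  0.0443] shift cm [-0.12  0.18  0.17] turn [0.001 0.002 0.006] F [-5.1  0.8  4.8] w 0.0221
```

>>> apply_moves([
  {"wx":0,"wy":0,"wz":0,"tx":0,"ty":0,"tz":0,"jaw":3},
  {"wx":0,"wy":0,"wz":0,"tx":0,"ty":0,"tz":0,"jaw":4.5},
  {"wx":0,"wy":0,"wz":0,"tx":0,"ty":0,"tz":0,"jaw":5},
  {"wx":0,"wy":0,"wz":0,"tx":0,"ty":-3,"tz":0,"jaw":5},
  {"wx":0,"wy":0,"wz":0,"tx":0,"ty":-7,"tz":0,"jaw":6},
])

```text
t: 10.52
tcp_pos: [0.6177, -0.16, 0.1108]
tcp_rot: [-0.152, 2.161, -2.153]
wrist_force: [1.1, 0.3, 0.0]
grip_width: 0.0593
```

>>> apply_moves([
  {"wx":0,"wy":0,"wz":0,"tx":0,"ty":-3,"tz":0,"jaw":6},
  {"wx":0,"wy":0,"wz":0,"tx":0,"ty":-6,"tz":0,"jaw":6},
  {"wx":0,"wy":0,"wz":0,"tx":0,"ty":-7,"tz":0,"jaw":6},
  {"wx":0,"wy":0,"wz":0,"tx":0,"ty":-7,"tz":0,"jaw":6},
  {"wx":0,"wy":0,"wz":0,"tx":0,"ty":-7,"tz":0,"jaw":6},
])

```text
t: 10.93
tcp_pos: [0.6215, -0.1608, 0.1848]
tcp_rot: [-0.141, 2.152, -2.153]
wrist_force: [-0.3, -0.2, -0.6]
grip_width: 0.0602
```

```bash
python3 - <<'E'
from h import *
a,c=snap("w10")
go([.455,-.404,.19],np.radians(106))
# tip of racked tool
print("exp tip px",proj(c,np.array([rk(.045,-.117,.046),rk(0,-.117,.046),rk(-.13,-.117,.046)])).round(0).tolist())
cv2.imwrite("pics/w10c.png",cv2.resize(a[0:300,150:400],None,fx=2,fy=2))
a,c=snap("t1","top");tool("t1",(378,410,205,272),"top")
E
```

```text
v 0.045
t= 10.98 tcp [ 0.6202 -0.1607  0.1831] shift cm [19.58 -0.67 21.94] turn [ 0.001 -0.147  0.002] F [-0.3  0.1 -0.5] w 0.06
exp tip px [[254.0, 110.0], [252.0, 157.0], [248.0, 270.0]]
v 0.024h.py:47: RuntimeWarning: Mean of empty slice.
  cen=w.mean(0);u=np.linalg.svd(w-cen,full_matrices=False)[2][0];u*=np.sign(u[0])
  ret = um.true_divide(
Traceback (most recent call last):
  File "h.py", line 47, in tool
    cen=w.mean(0);u=np.linalg.svd(w-cen,full_matrices=False)[2][0];u*=np.sign(u[0])
                    ~~~~~~~~~~~~~~~~~~~~~~~~~~~~~~~~~~~~~~~~~~~^^^
IndexError: index 0 is out of bounds for axis 0 with size 0
```

View pics/w10c.png

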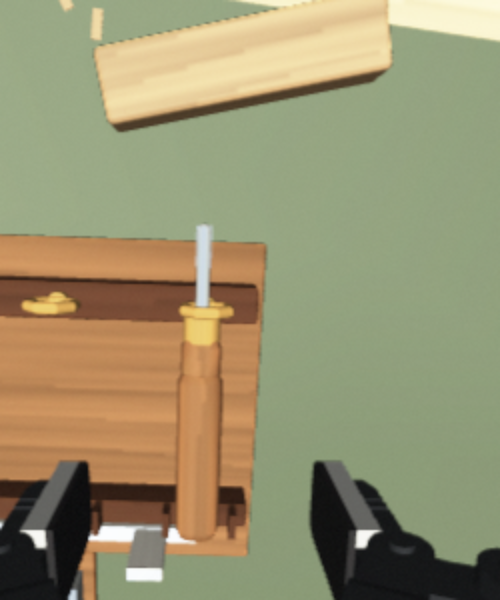

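>>> apply_moves([
  {"wx":0,"wy":-0.03,"wz":0,"tx":2.5,"ty":0,"tz":2.8,"jaw":6},
  {"wx":0,"wy":-0.06,"wz":0,"tx":5,"ty":0,"tz":5.6,"jaw":6},
  {"wx":0,"wy":-0.09,"wz":0,"tx":7.5,"ty":0,"tz":8.4,"jaw":6},
  {"wx":0,"wy":-0.12,"wz":0,"tx":10,"ty":0,"tz":11.2,"jaw":6},
  {"wx":0,"wy":-0.147,"wz":0,"tx":12.5,"ty":0,"tz":14,"jaw":6},
])

```text
t: 11.45
tcp_pos: [0.513, -0.3165, 0.1818]
tcp_rot: [-0.297, 2.076, -2.069]
wrist_force: [-0.0, -0.7, -1.5]
grip_width: 0.0605
```

```bash
python3 - <<'E'
from h import *
go([.455,-.404,.17],np.radians(106))
E
```

```text
t= 11.45 tcp [ 0.513  -0.3165  0.1818] shift cm [7.99 1.18 6.8 ] turn [0.004 0.001 0.003] F [-0.  -0.7 -1.5] w 0.0605
```

>>> apply_moves([
  {"wx":0,"wy":0,"wz":0,"tx":2.6,"ty":0.4,"tz":2.3,"jaw":6},
  {"wx":0,"wy":0,"wz":0,"tx":5.2,"ty":0.8,"tz":4.6,"jaw":6},
  {"wx":0,"wy":0,"wz":0,"tx":7.8,"ty":1.2,"tz":6.8,"jaw":6},
  {"wx":0,"wy":0,"wz":0,"tx":7.8,"ty":1.2,"tz":6.8,"jaw":6},
  {"wx":0,"wy":0,"wz":0,"tx":7.8,"ty":1.2,"tz":6.8,"jaw":6},
])

```text
t: 11.87
tcp_pos: [0.4549, -0.4054, 0.1694]
tcp_rot: [-0.289, 2.082, -2.075]
wrist_force: [1.3, 0.7, -0.3]
grip_width: 0.0601
```

```bash
python3 - <<'E'
from h import *
a,c=snap("w11")
y=tool("w11",(150,350,20,260))
go([.455,-.404,.007],y+np.pi/2)
E
```

```text
v 0.078
w11 n 2448 yaw 14.54 len 0.1737 handle 0.1283 wid 0.0234 tip [ 0.5342 -0.3831] org(tip) [ 0.447  -0.4057] org(handle mid) [ 0.4501 -0.4049]
t= 11.92 tcp [ 0.4574 -0.4029  0.1701] shift cm [ 0.22 16.31  0.11] turn [0.004 0.022 0.002] F [ 0.4  0.6 -0.5] w 0.0602
```

View pics/w11.png

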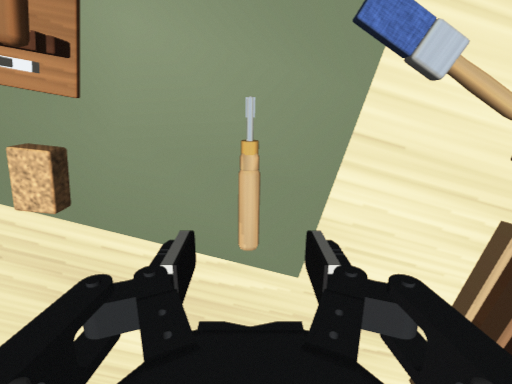

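>>> apply_moves([
  {"wx":0,"wy":0.02,"wz":0,"tx":-0.5,"ty":4,"tz":0,"jaw":6},
  {"wx":0,"wy":0.022,"wz":0,"tx":-0.5,"ty":8,"tz":0,"jaw":6},
  {"wx":0,"wy":0.022,"wz":0,"tx":-0.5,"ty":12,"tz":0,"jaw":5},
  {"wx":0,"wy":0.022,"wz":0,"tx":-0.5,"ty":13,"tz":0,"jaw":5},
  {"wx":0,"wy":0.022,"wz":0,"tx":-0.5,"ty":13,"tz":0,"jaw":5},
])

```text
t: 12.33
tcp_pos: [0.462, -0.3965, 0.0379]
tcp_rot: [-0.28, 2.095, -2.076]
wrist_force: [-0.4, 0.4, -0.5]
grip_width: 0.0498
```

```bash
python3 - <<'E'
from h import *
a,c=snap("w12")
y=tool("w12",(190,310,20,300))
go([.4625,-.4017,.007],np.radians(104.5))
E
```

```text
v 0.072
w12 n 4055 yaw 14.72 len 0.0895 handle 0.0869 wid 0.0232 tip [ 0.4931 -0.3935] org(tip) [ 0.406  -0.4164] org(handle mid) [ 0.4716 -0.3991]
t= 12.38 tcp [ 0.4642 -0.3988  0.0411] shift cm [0.23 3.41 0.25] turn [0.004 0.006 0.002] F [0.5 0.8 0.9] w 0.0496
```

>>> apply_moves([
  {"wx":0,"wy":0,"wz":0,"tx":0.1,"ty":1.5,"tz":0.2,"jaw":5},
  {"wx":0,"wy":0,"wz":0,"tx":0.1,"ty":3,"tz":0.2,"jaw":5},
  {"wx":0,"wy":0,"wz":0,"tx":0.1,"ty":3.5,"tz":0.2,"jaw":5},
  {"wx":0,"wy":0,"wz":0,"tx":0.1,"ty":3.5,"tz":0.2,"jaw":4},
  {"wx":0,"wy":0,"wz":0,"tx":0.1,"ty":3.5,"tz":0.2,"jaw":3},
])

```text
t: 12.8
tcp_pos: [0.4637, -0.4038, 0.0078]
tcp_rot: [-0.269, 2.085, -2.085]
wrist_force: [-0.1, -0.2, 0.3]
grip_width: 0.0307
```

>>> apply_moves([
  {"wx":0,"wy":0,"wz":0,"tx":0,"ty":0,"tz":0,"jaw":1.2},
  {"wx":0,"wy":0,"wz":0,"tx":0,"ty":0,"tz":0,"jaw":1.2},
  {"wx":0,"wy":0,"wz":0,"tx":0,"ty":0,"tz":0,"jaw":1.2},
  {"wx":0,"wy":0,"wz":0,"tx":0,"ty":-1,"tz":0,"jaw":1.2},
  {"wx":0,"wy":0,"wz":0,"tx":0,"ty":-3,"tz":0,"jaw":1.2},
])

```text
t: 13.22
tcp_pos: [0.4615, -0.402, 0.0359]
tcp_rot: [-0.274, 2.091, -2.082]
wrist_force: [1.0, -0.8, -1.0]
grip_width: 0.0225
```

>>> apply_moves([
  {"wx":0,"wy":0,"wz":0,"tx":0,"ty":-3,"tz":0,"jaw":1.2},
  {"wx":0,"wy":0,"wz":0,"tx":0,"ty":-6,"tz":0,"jaw":1.2},
  {"wx":0,"wy":0,"wz":0,"tx":0,"ty":-9.5,"tz":0,"jaw":1.2},
  {"wx":0,"wy":0,"wz":0,"tx":0,"ty":-9.5,"tz":0,"jaw":1.2},
  {"wx":0,"wy":0,"wz":0,"tx":0,"ty":-9.5,"tz":0,"jaw":1.2},
])

```text
t: 13.63
tcp_pos: [0.466, -0.4053, 0.137]
tcp_rot: [-0.264, 2.076, -2.088]
wrist_force: [-0.0, -0.6, -1.0]
grip_width: 0.0224
```

```bash
cat >> h.py <<'E'
def shank(name,lo=60,hi=190):
    """pixel line of held shank: bright grey pixels near the centre column; tip row and line fit"""
    a=cv2.imread(f"pics/{name}.png").astype(int);b,g,r=a[:,:,0],a[:,:,1],a[:,:,2]
    M=((np.abs(r-g)<14)&(b>g-8)&(a.min(2)>100)).astype(np.uint8);M[:,:215]=0;M[:,300:]=0;M[:lo]=0;M[hi:]=0
    _,l,s,_=cv2.connectedComponentsWithStats(M);i=1+np.argmax(s[1:,4]);ys,xs=np.nonzero(l==i)
    f=np.polyfit(ys,xs,1);t=ys.min();print("shank rows",t,ys.max(),"n",len(ys),"line",f.round(3),"cols",xs.min(),xs.max())
    held((np.polyval(f,t),t),(np.polyval(f,192),192))
E
python3 - <<'E'
from h import *
snap("w13");shank("w7");shank("w13")
place(-.013,-.039,.125,-.0717,.002,1.6)
E
```

```text
v 0.062
shank rows 109 189 n 1066 line [-2.50000e-02  2.55924e+02] cols 245 260
yt -0.015 tip [-0.0715 -0.015   0.0015] len 0.0378 yaw off deg 1.3
yt -0.01 tip [-0.0715 -0.01    0.0016] len 0.0393 yaw off deg 1.3
yt -0.005 tip [-0.0715 -0.005   0.0016] len 0.0408 yaw off deg 1.3
yt 0.0 tip [-0.0715  0.      0.0017] len 0.0423 yaw off deg 1.3
yt 0.005 tip [-0.0715  0.005   0.0018] len 0.0438 yaw off deg 1.3
yt 0.01 tip [-0.0714  0.01    0.0018] len 0.0453 yaw off deg 1.3
shank rows 104 189 n 1353 line [-1.40000e-02  2.53093e+02] cols 242 261
yt -0.015 tip [-0.0736 -0.015   0.0008] len 0.0399 yaw off deg 0.8
yt -0.01 tip [-0.0736 -0.01    0.0009] len 0.0415 yaw off deg 0.8
yt -0.005 tip [-0.0737 -0.005   0.0009] len 0.043 yaw off deg 0.8
yt 0.0 tip [-0.0738  0.      0.0009] len 0.0446 yaw off deg 0.8
yt 0.005 tip [-0.0739  0.005   0.001 ] len 0.0462 yaw off deg 0.8
yt 0.01 tip [-0.0739  0.01    0.001 ] len 0.0477 yaw off deg 0.8
t= 13.68 tcp [ 0.4643 -0.4042  0.1345] shift cm [-16.7    0.9  -28.01] turn [-0.002  0.128 -0.001] F [ 0.9  0.4 -1.9] w 0.0224
```

>>> apply_moves([
  {"wx":0,"wy":0.03,"wz":0,"tx":-2,"ty":0,"tz":-3.4,"jaw":1.2},
  {"wx":0,"wy":0.06,"wz":0,"tx":-4,"ty":0,"tz":-6.8,"jaw":1.2},
  {"wx":0,"wy":0.09,"wz":0,"tx":-6,"ty":0,"tz":-10.2,"jaw":1.2},
  {"wx":0,"wy":0.12,"wz":0,"tx":-8,"ty":0,"tz":-13.6,"jaw":1.2},
  {"wx":0,"wy":0.14,"wz":0,"tx":-10,"ty":0,"tz":-17,"jaw":1.2},
])

```text
t: 14.1
tcp_pos: [0.5157, -0.2116, 0.1309]
tcp_rot: [-0.129, 2.166, -2.162]
wrist_force: [0.2, -0.2, -0.1]
grip_width: 0.0225
```

```bash
python3 - <<'E'
from h import *
place(-.013,-.039,.125,-.0737,.001,.8)
E
```

```text
t= 14.1 tcp [ 0.5157 -0.2116  0.1309] shift cm [ -5.06   0.6  -11.55] turn [ 0.002 -0.     0.004] F [ 0.2 -0.2 -0.1] w 0.0225
```

>>> apply_moves([
  {"wx":0,"wy":0,"wz":0,"tx":-1.7,"ty":0,"tz":-3.6,"jaw":1.2},
  {"wx":0,"wy":0,"wz":0,"tx":-3.4,"ty":0,"tz":-7.2,"jaw":1.2},
  {"wx":0,"wy":0,"wz":0,"tx":-4.6,"ty":0,"tz":-10,"jaw":1.2},
  {"wx":0,"wy":0,"wz":0,"tx":-5,"ty":0.4,"tz":-11.5,"jaw":1.2},
  {"wx":0,"wy":0,"wz":0,"tx":-5,"ty":0.6,"tz":-11.5,"jaw":1.2},
])

```text
t: 14.52
tcp_pos: [0.5529, -0.0864, 0.1251]
tcp_rot: [-0.14, 2.162, -2.152]
wrist_force: [-0.4, 0.1, -0.1]
grip_width: 0.0222
```

>>> apply_moves([
  {"wx":0,"wy":0,"wz":0,"tx":0,"ty":0,"tz":0,"jaw":1.2},
  {"wx":0,"wy":0,"wz":0,"tx":0,"ty":0,"tz":0,"jaw":1.2},
  {"wx":0,"wy":0,"wz":0,"tx":0,"ty":0,"tz":0,"jaw":1.2},
  {"wx":0,"wy":0,"wz":0,"tx":0,"ty":0,"tz":0,"jaw":1.2},
])

```text
t: 14.85
tcp_pos: [0.5529, -0.0963, 0.1264]
tcp_rot: [-0.124, 2.163, -2.164]
wrist_force: [0.6, -0.9, -1.3]
grip_width: 0.0227
```

```bash
python3 - <<'E'
from h import *
place(-.013,-.039,.045,-.0737,.001,.8)
E
```

```text
t= 14.85 tcp [ 0.5529 -0.0963  0.1264] shift cm [-0.04  8.14 -0.52] turn [-0.001 -0.002  0.001] F [ 0.6 -0.9 -1.3] w 0.0227
```

>>> apply_moves([
  {"wx":0,"wy":0,"wz":0,"tx":0,"ty":2.5,"tz":-0.3,"jaw":1.2},
  {"wx":0,"wy":0,"wz":0,"tx":0,"ty":5,"tz":-0.4,"jaw":1.2},
  {"wx":0,"wy":0,"wz":0,"tx":0,"ty":5.5,"tz":-0.4,"jaw":1.2},
  {"wx":0,"wy":0,"wz":0,"tx":0,"ty":5.5,"tz":-0.4,"jaw":1.2},
  {"wx":0,"wy":0,"wz":0,"tx":0,"ty":5.5,"tz":-0.4,"jaw":1.2},
])

```text
t: 15.27
tcp_pos: [0.5532, -0.0908, 0.0721]
tcp_rot: [-0.125, 2.162, -2.162]
wrist_force: [0.4, -0.2, -0.6]
grip_width: 0.0228
```

```bash
python3 - <<'E'
from h import *
print(np.abs(robot.read_state()["joint_velocities"]).max());place(-.013,-.039,.045,-.0737,.001,.8)
E
```

```text
0.023853774696002618
t= 15.27 tcp [ 0.5532 -0.0908  0.0721] shift cm [0.05 2.71 0.03] turn [-0.  0.  0.] F [ 0.4 -0.2 -0.6] w 0.0228
```

>>> apply_moves([
  {"wx":0,"wy":0,"wz":0,"tx":0,"ty":1,"tz":0,"jaw":1.2},
  {"wx":0,"wy":0,"wz":0,"tx":0,"ty":1.8,"tz":0,"jaw":1.2},
  {"wx":0,"wy":0,"wz":0,"tx":0,"ty":2.4,"tz":0,"jaw":1.2},
  {"wx":0,"wy":0,"wz":0,"tx":0,"ty":2.6,"tz":0,"jaw":1.2},
  {"wx":0,"wy":0,"wz":0,"tx":0,"ty":2.6,"tz":0,"jaw":1.2},
])

```text
t: 15.68
tcp_pos: [0.5524, -0.0898, 0.045]
tcp_rot: [-0.128, 2.162, -2.161]
wrist_force: [-0.1, 0.2, -1.5]
grip_width: 0.0223
```

```bash
python3 - <<'E'
from h import *
a,c=snap("w14");place(-.013,-.039,.045,-.0737,.001,.8)
b,g,r=[a[:,:,i].astype(int) for i in range(3)]
m=((g-b>70)&(r>150));m[:50]=0;m[105:]=0
n,l,s,ce=cv2.connectedComponentsWithStats(m.astype(np.uint8))
for i in range(1,n):
    if s[i,4]>40: print(s[i].tolist(),ce[i].round(1))
print("eye px",proj(c,np.array([rk(.003,-.117,.046),rk(.003,-.039,.046),rk(-.013,-.039,.046)])).round(0).tolist())
shank("w14",95,190)
E
```

```text
v 0.011
t= 15.73 tcp [ 0.5528 -0.0898  0.0454] shift cm [0.03 0.04 0.13] turn [0.    0.002 0.001] F [ 0.3  0.1 -0. ] w 0.022
[53, 56, 60, 15, 730] [81.4 63.1]
[227, 60, 60, 14, 724] [256.3  66.5]
[400, 63, 60, 14, 744] [430.3  69.8]
[78, 72, 32, 9, 125] [98.2 75.2]
[242, 74, 32, 10, 151] [257.1  77.7]
[394, 78, 42, 27, 1000] [414.6  91.6]
eye px [[423.0, 71.0], [256.0, 68.0], [255.0, 104.0]]
shank rows 104 189 n 1356 line [-1.30000e-02  2.53111e+02] cols 242 261
yt -0.015 tip [-0.0736 -0.015   0.0009] len 0.0399 yaw off deg 0.7
yt -0.01 tip [-0.0737 -0.01    0.0009] len 0.0415 yaw off deg 0.7
yt -0.005 tip [-0.0737 -0.005   0.0009] len 0.043 yaw off deg 0.7
yt 0.0 tip [-0.0738  0.      0.001 ] len 0.0446 yaw off deg 0.7
yt 0.005 tip [-0.0739  0.005   0.001 ] len 0.0462 yaw off deg 0.7
yt 0.01 tip [-0.074  0.01   0.001] len 0.0477 yaw off deg 0.7
```

>>> apply_moves([
  {"wx":0,"wy":0,"wz":0,"tx":0,"ty":0,"tz":0.15,"jaw":1.2},
  {"wx":0,"wy":0,"wz":0,"tx":-0.5,"ty":0,"tz":0.15,"jaw":1.2},
  {"wx":0,"wy":0,"wz":0,"tx":-1,"ty":0,"tz":0.15,"jaw":1.2},
  {"wx":0,"wy":0,"wz":0,"tx":-1.7,"ty":0,"tz":0.15,"jaw":1.2},
  {"wx":0,"wy":0,"wz":0,"tx":-2.4,"ty":0,"tz":0.15,"jaw":1.2},
])

```text
t: 16.15
tcp_pos: [0.5783, -0.0885, 0.0461]
tcp_rot: [-0.125, 2.161, -2.161]
wrist_force: [-0.0, -0.4, 0.6]
grip_width: 0.0223
```

```bash
python3 - <<'E'
from h import *
place(.045,-.039,.045,-.0737,.001,.8)
E
```

```text
t= 16.15 tcp [ 0.5783 -0.0885  0.0461] shift cm [-3.22  0.12  0.05] turn [-0.     0.002 -0.001] F [-0.  -0.4  0.6] w 0.0223
```

>>> apply_moves([
  {"wx":0,"wy":0,"wz":0,"tx":-0.8,"ty":0,"tz":0,"jaw":1.2},
  {"wx":0,"wy":0,"wz":0,"tx":-1.6,"ty":0,"tz":0,"jaw":1.2},
  {"wx":0,"wy":0,"wz":0,"tx":-2.4,"ty":0,"tz":0,"jaw":1.2},
  {"wx":0,"wy":0,"wz":0,"tx":-3.0,"ty":0,"tz":0,"jaw":1.2},
  {"wx":0,"wy":0,"wz":0,"tx":-3.4,"ty":0,"tz":0,"jaw":1.2},
])

```text
t: 16.57
tcp_pos: [0.6089, -0.0846, 0.0452]
tcp_rot: [-0.134, 2.165, -2.164]
wrist_force: [-9.1, -0.8, 5.0]
grip_width: 0.0223
```

```bash
python3 - <<'E'
from h import *
place(.045,-.039,.045,-.0737,.001,.8)
E
```

```text
t= 16.57 tcp [ 0.6089 -0.0846  0.0452] shift cm [-0.14  0.02  0.08] turn [0.    0.001 0.007] F [-9.1 -0.8  5. ] w 0.0223
```

>>> apply_moves([
  {"wx":0,"wy":0,"wz":0,"tx":0,"ty":0,"tz":0,"jaw":3},
  {"wx":0,"wy":0,"wz":0,"tx":0,"ty":0,"tz":0,"jaw":4.5},
  {"wx":0,"wy":0,"wz":0,"tx":0,"ty":0,"tz":0,"jaw":5},
  {"wx":0,"wy":0,"wz":0,"tx":0,"ty":-3,"tz":0,"jaw":5},
  {"wx":0,"wy":0,"wz":0,"tx":0,"ty":-7,"tz":0,"jaw":6},
])

```text
t: 16.98
tcp_pos: [0.6071, -0.0845, 0.1122]
tcp_rot: [-0.137, 2.168, -2.163]
wrist_force: [1.7, -1.2, -0.3]
grip_width: 0.0596
```

>>> apply_moves([
  {"wx":0,"wy":0,"wz":0,"tx":0,"ty":-3,"tz":0,"jaw":6},
  {"wx":0,"wy":0,"wz":0,"tx":0,"ty":-6,"tz":0,"jaw":6},
  {"wx":0,"wy":0,"wz":0,"tx":0,"ty":-7,"tz":0,"jaw":6},
  {"wx":0,"wy":0,"wz":0,"tx":0,"ty":-7,"tz":0,"jaw":6},
  {"wx":0,"wy":0,"wz":0,"tx":0,"ty":-7,"tz":0,"jaw":6},
])

```text
t: 17.4
tcp_pos: [0.611, -0.0847, 0.1859]
tcp_rot: [-0.125, 2.16, -2.161]
wrist_force: [-0.4, -0.3, 0.1]
grip_width: 0.0598
```

```bash
python3 - <<'E'
from h import *
a,c=snap("w15")
print("exp tips",proj(c,np.array([rk(.045,-.117,.046),rk(.045,-.039,.046)])).round(0).tolist())
go([.483,.305,.18],np.radians(78))
a,_=snap("t2","top");cv2.imwrite("pics/t2c.png",cv2.resize(a[150:280,120:420],None,fx=2.6,fy=2.6,interpolation=cv2.INTER_CUBIC))
E
```

```text
v 0.046
exp tips [[332.0, 109.0], [251.0, 107.0]]
t= 17.45 tcp [ 0.6098 -0.0847  0.1842] shift cm [  8.05   0.46 -40.18] turn [-0.     0.326  0.002] F [-1.4  1.4 -0.6] w 0.0604
v 0.025
```

View pics/w15.png

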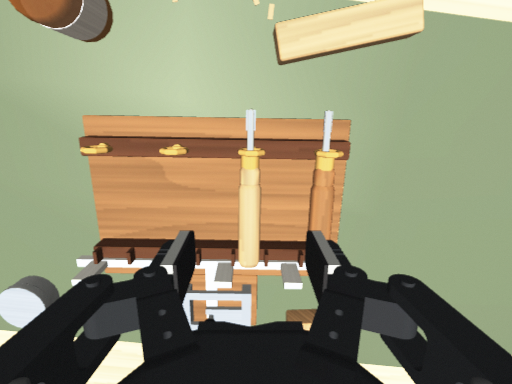

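>>> apply_moves([
  {"wx":0,"wy":0.06,"wz":0,"tx":0.8,"ty":0,"tz":-3.8,"jaw":6},
  {"wx":0,"wy":0.12,"wz":0,"tx":1.6,"ty":0,"tz":-7.6,"jaw":6},
  {"wx":0,"wy":0.18,"wz":0,"tx":2.4,"ty":0,"tz":-11.4,"jaw":6},
  {"wx":0,"wy":0.24,"wz":0,"tx":3.2,"ty":0,"tz":-15.2,"jaw":6},
  {"wx":0,"wy":0.32,"wz":0,"tx":4,"ty":0,"tz":-19,"jaw":6},
])

```text
t: 17.92
tcp_pos: [0.5465, 0.1004, 0.1832]
tcp_rot: [-0.214, -2.109, 2.111]
wrist_force: [1.2, 0.6, 0.3]
grip_width: 0.0602
```

```bash
python3 - <<'E'
from h import *
go([.483,.305,.18],np.radians(78))
E
```

```text
t= 17.92 tcp [0.5465 0.1004 0.1832] shift cm [ 10.42   0.34 -18.72] turn [-0.001  0.003  0.004] F [1.2 0.6 0.3] w 0.0602
```

>>> apply_moves([
  {"wx":0,"wy":0,"wz":0,"tx":1.8,"ty":0,"tz":-3.4,"jaw":6},
  {"wx":0,"wy":0,"wz":0,"tx":3.6,"ty":0,"tz":-6.8,"jaw":6},
  {"wx":0,"wy":0,"wz":0,"tx":5.4,"ty":0,"tz":-10.2,"jaw":6},
  {"wx":0,"wy":0,"wz":0,"tx":7.2,"ty":0,"tz":-13.6,"jaw":6},
  {"wx":0,"wy":0,"wz":0,"tx":9,"ty":0,"tz":-16.5,"jaw":6},
])

```text
t: 18.33
tcp_pos: [0.4918, 0.281, 0.1834]
tcp_rot: [-0.21, -2.112, 2.115]
wrist_force: [-0.1, 0.3, 1.4]
grip_width: 0.0601
```

>>> apply_moves([
  {"wx":0,"wy":0,"wz":0,"tx":1.4,"ty":0.4,"tz":-2,"jaw":6},
  {"wx":0,"wy":0,"wz":0,"tx":1.4,"ty":0.8,"tz":-2,"jaw":6},
  {"wx":0,"wy":0,"wz":0,"tx":1.4,"ty":1,"tz":-2,"jaw":6},
  {"wx":0,"wy":0,"wz":0,"tx":1.4,"ty":1,"tz":-2,"jaw":6},
  {"wx":0,"wy":0,"wz":0,"tx":1.4,"ty":1,"tz":-2,"jaw":6},
])

```text
t: 18.75
tcp_pos: [0.4848, 0.2991, 0.1742]
tcp_rot: [-0.216, -2.109, 2.115]
wrist_force: [0.6, -0.5, -0.6]
grip_width: 0.06
```

```bash
python3 - <<'E'
from h import *
a,c=snap("w16")
y=tool("w16",(150,350,20,260))
go([.483,.305,.045],y+np.pi/2)
E
```

```text
v 0.013
w16 n 2253 yaw -12.44 len 0.1726 handle 0.1282 wid 0.0232 tip [0.552  0.2924] org(tip) [0.4641 0.3118] org(handle mid) [0.4684 0.3109]
t= 18.8 tcp [0.4852 0.2992 0.1748] shift cm [ 0.33 12.98 -0.55] turn [-0.002  0.011  0.001] F [-0.   0.4  0.5] w 0.06
```

View pics/w16.png

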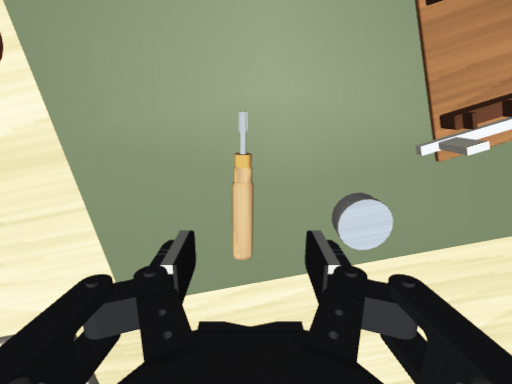

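>>> apply_moves([
  {"wx":0,"wy":0.01,"wz":0,"tx":0.4,"ty":3,"tz":-0.4,"jaw":6},
  {"wx":0,"wy":0.01,"wz":0,"tx":0.7,"ty":7,"tz":-0.75,"jaw":6},
  {"wx":0,"wy":0.01,"wz":0,"tx":0.7,"ty":11,"tz":-0.75,"jaw":5},
  {"wx":0,"wy":0.01,"wz":0,"tx":0.7,"ty":13,"tz":-0.75,"jaw":5},
  {"wx":0,"wy":0.01,"wz":0,"tx":0.7,"ty":13,"tz":-0.75,"jaw":5},
])

```text
t: 19.22
tcp_pos: [0.476, 0.3054, 0.0403]
tcp_rot: [-0.219, -2.095, 2.112]
wrist_force: [-1.3, -0.9, 0.1]
grip_width: 0.0498
```

```bash
python3 - <<'E'
from h import *
a,c=snap("w17")
y=tool("w17",(190,310,20,300))
go([.480,.3083,.007],np.radians(77.6))
E
```

```text
v 0.065
w17 n 4302 yaw -12.46 len 0.0959 handle 0.0931 wid 0.0233 tip [0.5113 0.3014] org(tip) [0.4234 0.3208] org(handle mid) [0.4864 0.3069]
t= 19.27 tcp [0.4779 0.3072 0.0432] shift cm [-0.2   3.61 -0.17] turn [-0.005  0.001  0.004] F [-0.  -0.5  1. ] w 0.0498
```

>>> apply_moves([
  {"wx":0,"wy":0,"wz":0,"tx":-0.1,"ty":1.5,"tz":-0.15,"jaw":5},
  {"wx":0,"wy":0,"wz":0,"tx":-0.1,"ty":3,"tz":-0.15,"jaw":5},
  {"wx":0,"wy":0,"wz":0,"tx":-0.1,"ty":3.6,"tz":-0.15,"jaw":5},
  {"wx":0,"wy":0,"wz":0,"tx":-0.1,"ty":3.6,"tz":-0.15,"jaw":4},
  {"wx":0,"wy":0,"wz":0,"tx":-0.1,"ty":3.6,"tz":-0.15,"jaw":3},
])

```text
t: 19.68
tcp_pos: [0.4817, 0.3118, 0.0113]
tcp_rot: [-0.229, -2.111, 2.108]
wrist_force: [-0.3, 0.7, -0.7]
grip_width: 0.0299
```

>>> apply_moves([
  {"wx":0,"wy":0,"wz":0,"tx":0,"ty":0,"tz":0,"jaw":1.2},
  {"wx":0,"wy":0,"wz":0,"tx":0,"ty":0,"tz":0,"jaw":1.2},
  {"wx":0,"wy":0,"wz":0,"tx":0,"ty":0,"tz":0,"jaw":1.2},
  {"wx":0,"wy":0,"wz":0,"tx":0,"ty":-1,"tz":0,"jaw":1.2},
  {"wx":0,"wy":0,"wz":0,"tx":0,"ty":-3,"tz":0,"jaw":1.2},
])

```text
t: 20.1
tcp_pos: [0.4782, 0.3101, 0.0382]
tcp_rot: [-0.22, -2.103, 2.111]
wrist_force: [0.4, -0.5, -1.3]
grip_width: 0.022
```

>>> apply_moves([
  {"wx":0,"wy":0,"wz":0,"tx":0,"ty":-3,"tz":0,"jaw":1.2},
  {"wx":0,"wy":0,"wz":0,"tx":0,"ty":-6,"tz":0,"jaw":1.2},
  {"wx":0,"wy":0,"wz":0,"tx":0,"ty":-9.5,"tz":0,"jaw":1.2},
  {"wx":0,"wy":0,"wz":0,"tx":0,"ty":-9.5,"tz":0,"jaw":1.2},
  {"wx":0,"wy":0,"wz":0,"tx":0,"ty":-9.5,"tz":0,"jaw":1.2},
])

```text
t: 20.52
tcp_pos: [0.482, 0.3131, 0.138]
tcp_rot: [-0.231, -2.115, 2.107]
wrist_force: [0.8, 0.4, -1.2]
grip_width: 0.0219
```

```bash
python3 - <<'E'
from h import *
snap("w18");shank("w18")
place(-.013,.117,.125,-.0737,.001,.8)
E
```

```text
v 0.061
shank rows 103 189 n 1259 line [1.90000e-02 2.45906e+02] cols 239 257
yt -0.015 tip [-0.074  -0.015  -0.0008] len 0.0403 yaw off deg -1.1
yt -0.01 tip [-0.0741 -0.01   -0.0008] len 0.0419 yaw off deg -1.1
yt -0.005 tip [-0.0742 -0.005  -0.0009] len 0.0435 yaw off deg -1.1
yt 0.0 tip [-0.0743  0.     -0.0009] len 0.0451 yaw off deg -1.1
yt 0.005 tip [-0.0744  0.005  -0.0009] len 0.0467 yaw off deg -1.1
yt 0.01 tip [-0.0745  0.01   -0.001 ] len 0.0482 yaw off deg -1.1
t= 20.57 tcp [0.4806 0.3117 0.1358] shift cm [-10.74   1.07  23.01] turn [ 0.001 -0.328 -0.001] F [-0.6 -0.8 -0.9] w 0.0224
```

>>> apply_moves([
  {"wx":0,"wy":-0.06,"wz":0,"tx":-1.6,"ty":0,"tz":3.3,"jaw":1.2},
  {"wx":0,"wy":-0.12,"wz":0,"tx":-3.2,"ty":0,"tz":6.6,"jaw":1.2},
  {"wx":0,"wy":-0.18,"wz":0,"tx":-4.8,"ty":0,"tz":9.9,"jaw":1.2},
  {"wx":0,"wy":-0.24,"wz":0,"tx":-6.4,"ty":0,"tz":13.2,"jaw":1.2},
  {"wx":0,"wy":-0.295,"wz":0,"tx":-7.8,"ty":0,"tz":16.5,"jaw":1.2},
])

```text
t: 20.98
tcp_pos: [0.5202, 0.1314, 0.1326]
tcp_rot: [-0.097, 2.179, -2.181]
wrist_force: [1.2, -0.4, -1.0]
grip_width: 0.0221
```

```bash
python3 - <<'E'
from h import *
place(-.013,.117,.125,-.0742,-.0009,-1.1)
E
```

```text
t= 20.98 tcp [0.5202 0.1314 0.1326] shift cm [-1.05  0.76  6.79] turn [-0.001  0.003  0.004] F [ 1.2 -0.4 -1. ] w 0.0221
```

>>> apply_moves([
  {"wx":0,"wy":0,"wz":0,"tx":-0.6,"ty":0,"tz":3,"jaw":1.2},
  {"wx":0,"wy":0,"wz":0,"tx":-1,"ty":0,"tz":5.5,"jaw":1.2},
  {"wx":0,"wy":0,"wz":0,"tx":-1,"ty":0,"tz":6.5,"jaw":1.2},
  {"wx":0,"wy":0,"wz":0,"tx":-1,"ty":0.4,"tz":6.7,"jaw":1.2},
  {"wx":0,"wy":0,"wz":0,"tx":-1,"ty":0.6,"tz":6.7,"jaw":1.2},
])

```text
t: 21.4
tcp_pos: [0.5357, 0.068, 0.1271]
tcp_rot: [-0.092, 2.182, -2.181]
wrist_force: [-0.2, 1.0, -1.2]
grip_width: 0.0221
```

>>> apply_moves([
  {"wx":0,"wy":0,"wz":0,"tx":0,"ty":0.5,"tz":0,"jaw":1.2},
  {"wx":0,"wy":0,"wz":0,"tx":0,"ty":1,"tz":0,"jaw":1.2},
  {"wx":0,"wy":0,"wz":0,"tx":0,"ty":1,"tz":0,"jaw":1.2},
  {"wx":0,"wy":0,"wz":0,"tx":0,"ty":1,"tz":0,"jaw":1.2},
  {"wx":0,"wy":0,"wz":0,"tx":0,"ty":1,"tz":0,"jaw":1.2},
])

```text
t: 21.82
tcp_pos: [0.537, 0.0691, 0.1188]
tcp_rot: [-0.091, 2.179, -2.178]
wrist_force: [0.4, 0.3, -0.1]
grip_width: 0.0223
```

```bash
python3 - <<'E'
from h import *
place(-.013,.117,.045,-.0742,-.0009,-1.1)
E
```

```text
t= 21.82 tcp [0.537  0.0691 0.1188] shift cm [0.1  7.38 0.44] turn [0.    0.002 0.   ] F [ 0.4  0.3 -0.1] w 0.0223
```

>>> apply_moves([
  {"wx":0,"wy":0,"wz":0,"tx":0,"ty":1,"tz":0.4,"jaw":1.2},
  {"wx":0,"wy":0,"wz":0,"tx":0,"ty":3,"tz":0.5,"jaw":1.2},
  {"wx":0,"wy":0,"wz":0,"tx":0,"ty":4.5,"tz":0.5,"jaw":1.2},
  {"wx":0,"wy":0,"wz":0,"tx":0,"ty":5,"tz":0.5,"jaw":1.2},
  {"wx":0,"wy":0,"wz":0,"tx":0,"ty":5,"tz":0.5,"jaw":1.2},
])

```text
t: 22.23
tcp_pos: [0.536, 0.0624, 0.0669]
tcp_rot: [-0.093, 2.181, -2.182]
wrist_force: [-0.3, 0.1, -1.6]
grip_width: 0.0222
```

>>> apply_moves([
  {"wx":0,"wy":0,"wz":0,"tx":0,"ty":0.8,"tz":0,"jaw":1.2},
  {"wx":0,"wy":0,"wz":0,"tx":0,"ty":1.6,"tz":0,"jaw":1.2},
  {"wx":0,"wy":0,"wz":0,"tx":0,"ty":2.1,"tz":0,"jaw":1.2},
  {"wx":0,"wy":0,"wz":0,"tx":0,"ty":2.2,"tz":0,"jaw":1.2},
  {"wx":0,"wy":0,"wz":0,"tx":0,"ty":2.2,"tz":0,"jaw":1.2},
])

```text
t: 22.65
tcp_pos: [0.5373, 0.0629, 0.0464]
tcp_rot: [-0.09, 2.18, -2.18]
wrist_force: [0.2, -0.5, -0.8]
grip_width: 0.0224
```

```bash
python3 - <<'E'
from h import *
a,c=snap("w19");place(-.013,.117,.045,-.0742,-.0009,-1.1)
b,g,r=[a[:,:,i].astype(int) for i in range(3)]
m=((g-b>70)&(r>150));m[:50]=0;m[105:]=0
n,l,s,ce=cv2.connectedComponentsWithStats(m.astype(np.uint8))
for i in range(1,n):
    if s[i,4]>40: print(s[i].tolist(),ce[i].round(1))
print("eye px",proj(c,np.array([rk(.003,.117,.046),rk(-.013,.117,.046)])).round(0).tolist())
shank("w19",95,190)
E
```

```text
v 0.012
t= 22.7 tcp [0.5377 0.063  0.0468] shift cm [ 0.11  0.18 -0.17] turn [ 0. -0.  0.] F [ 0.2 -0.4 -1.5] w 0.022
[387, 57, 60, 15, 731] [416.7  64.2]
[215, 61, 59, 15, 697] [243.6  67.5]
[393, 72, 30, 4, 76] [407.6  73.6]
[232, 75, 30, 4, 90] [246.1  76.5]
[390, 77, 14, 5, 49] [396.8  78.6]
[238, 80, 15, 5, 50] [245.   81.4]
eye px [[243.0, 69.0], [244.0, 105.0]]
shank rows 104 189 n 1247 line [1.20000e-02 2.46815e+02] cols 239 257
yt -0.015 tip [-0.0736 -0.015  -0.0007] len 0.0399 yaw off deg -0.6
yt -0.01 tip [-0.0737 -0.01   -0.0008] len 0.0415 yaw off deg -0.6
yt -0.005 tip [-0.0737 -0.005  -0.0008] len 0.043 yaw off deg -0.6
yt 0.0 tip [-0.0738  0.     -0.0008] len 0.0446 yaw off deg -0.6
yt 0.005 tip [-0.0739  0.005  -0.0008] len 0.0462 yaw off deg -0.6
yt 0.01 tip [-0.074   0.01   -0.0009] len 0.0477 yaw off deg -0.6
```

>>> apply_moves([
  {"wx":0,"wy":0,"wz":0,"tx":0,"ty":0.1,"tz":-0.15,"jaw":1.2},
  {"wx":0,"wy":0,"wz":0,"tx":-0.5,"ty":0.1,"tz":-0.15,"jaw":1.2},
  {"wx":0,"wy":0,"wz":0,"tx":-1,"ty":0.1,"tz":-0.15,"jaw":1.2},
  {"wx":0,"wy":0,"wz":0,"tx":-1.7,"ty":0.1,"tz":-0.15,"jaw":1.2},
  {"wx":0,"wy":0,"wz":0,"tx":-2.4,"ty":0.1,"tz":-0.15,"jaw":1.2},
])

```text
t: 23.12
tcp_pos: [0.5626, 0.0664, 0.0461]
tcp_rot: [-0.088, 2.179, -2.179]
wrist_force: [-0.2, -0.3, -1.2]
grip_width: 0.0223
```

```bash
python3 - <<'E'
from h import *
place(.045,.117,.045,-.0742,-.0009,-1.1)
E
```

```text
t= 23.12 tcp [0.5626 0.0664 0.0461] shift cm [-3.17  0.11 -0.14] turn [ 0.    -0.    -0.001] F [-0.2 -0.3 -1.2] w 0.0223
```

>>> apply_moves([
  {"wx":0,"wy":0,"wz":0,"tx":-0.8,"ty":0.05,"tz":-0.05,"jaw":1.2},
  {"wx":0,"wy":0,"wz":0,"tx":-1.6,"ty":0.05,"tz":-0.1,"jaw":1.2},
  {"wx":0,"wy":0,"wz":0,"tx":-2.4,"ty":0.05,"tz":-0.1,"jaw":1.2},
  {"wx":0,"wy":0,"wz":0,"tx":-3.0,"ty":0.05,"tz":-0.1,"jaw":1.2},
  {"wx":0,"wy":0,"wz":0,"tx":-3.4,"ty":0.05,"tz":-0.1,"jaw":1.2},
])

```text
t: 23.53
tcp_pos: [0.5931, 0.07, 0.0447]
tcp_rot: [-0.097, 2.182, -2.184]
wrist_force: [-8.8, -1.0, 5.2]
grip_width: 0.0224
```

```bash
python3 - <<'E'
from h import *
place(.045,.117,.045,-.0742,-.0009,-1.1)
E
```

```text
t= 23.53 tcp [0.5931 0.07   0.0447] shift cm [-0.1  -0.03 -0.04] turn [-0.001 -0.     0.007] F [-8.8 -1.   5.2] w 0.0224
```

>>> apply_moves([
  {"wx":0,"wy":0,"wz":0,"tx":0,"ty":0,"tz":0,"jaw":3},
  {"wx":0,"wy":0,"wz":0,"tx":0,"ty":0,"tz":0,"jaw":4.5},
  {"wx":0,"wy":0,"wz":0,"tx":0,"ty":0,"tz":0,"jaw":5},
  {"wx":0,"wy":0,"wz":0,"tx":0,"ty":-3,"tz":0,"jaw":5},
  {"wx":0,"wy":0,"wz":0,"tx":0,"ty":-7,"tz":0,"jaw":6},
])

```text
t: 23.95
tcp_pos: [0.5916, 0.0692, 0.112]
tcp_rot: [-0.099, 2.183, -2.184]
wrist_force: [1.3, 0.1, 0.2]
grip_width: 0.0594
```

>>> apply_moves([
  {"wx":0,"wy":0,"wz":0,"tx":0,"ty":-3,"tz":1,"jaw":6},
  {"wx":0,"wy":0,"wz":0,"tx":1,"ty":-6,"tz":4,"jaw":6},
  {"wx":0,"wy":0,"wz":0,"tx":3,"ty":-8,"tz":7,"jaw":6},
  {"wx":0,"wy":0,"wz":0,"tx":4,"ty":-9,"tz":9,"jaw":6},
  {"wx":0,"wy":0,"wz":0,"tx":4,"ty":-9,"tz":9,"jaw":6},
])

```text
t: 24.37
tcp_pos: [0.5637, -0.0308, 0.209]
tcp_rot: [-0.072, 2.175, -2.189]
wrist_force: [1.4, -0.0, -0.6]
grip_width: 0.0602
```

>>> apply_moves([
  {"wx":0,"wy":0,"wz":0,"tx":0,"ty":0,"tz":0,"jaw":6},
  {"wx":0,"wy":0,"wz":0,"tx":0,"ty":0,"tz":0,"jaw":6},
  {"wx":0,"wy":0,"wz":0,"tx":0,"ty":0,"tz":0,"jaw":6},
])

```text
t: 24.62
tcp_pos: [0.5626, -0.021, 0.2048]
tcp_rot: [-0.092, 2.18, -2.177]
wrist_force: [-0.8, 0.4, -0.1]
grip_width: 0.0603
```

```bash
python3 - <<'E'
from h import *
a,c=snap("w20")
print("exp tips",proj(c,np.array([rk(.045,y,.046) for y in(-.117,-.039,.117)])).round(0).tolist())
go(rk(-.217,.010,.16),TH+np.pi/2)
E
```

```text
v 0.009
exp tips [[397.0, 60.0], [318.0, 62.0], [160.0, 65.0]]
t= 24.67 tcp [ 0.5625 -0.0208  0.2046] shift cm [14.68  4.47  2.23] turn [ 0.001 -0.016  0.001] F [0.4 0.3 0.3] w 0.0599
```

View pics/w20.png

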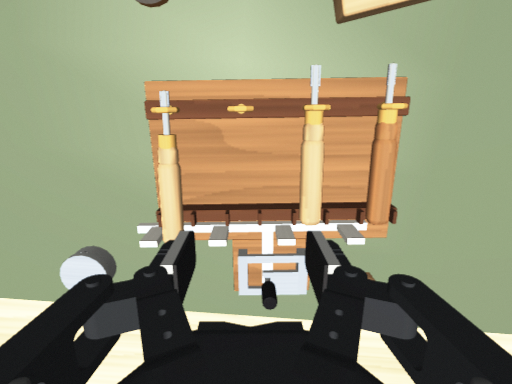

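```bash
python3 - <<'E'
from h import *
a,c=load("w20")
for px,z in[((165,92.5),.046),((166,137),.05),((172,238),.05),((316,66),.046),((391.5,65),.046)]:
    w=ray(c,[px],z)[0];d=w[:2]-RO;print(px,"rack",np.array([d[0]*np.cos(TH)+d[1]*np.sin(TH),-d[0]*np.sin(TH)+d[1]*np.cos(TH)]).round(4))
go(rk(-.05,.117,.12),TH+np.pi/2)
E
```

```text
(165, 92.5) rack [0.019  0.1146]
(166, 137) rack [-0.0252  0.1169]
(172, 238) rack [-0.1412  0.1217]
(316, 66) rack [ 0.0413 -0.0377]
(391.5, 65) rack [ 0.0409 -0.1124]
t= 24.67 tcp [ 0.5625 -0.0208  0.2046] shift cm [-1.85  8.47 -8.73] turn [ 0.001 -0.016  0.001] F [0.4 0.3 0.3] w 0.0599
```

>>> apply_moves([
  {"wx":0,"wy":-0.02,"wz":0,"tx":-0.3,"ty":1,"tz":-3,"jaw":5.5},
  {"wx":0,"wy":-0.02,"wz":0,"tx":-0.6,"ty":3,"tz":-6,"jaw":5},
  {"wx":0,"wy":-0.02,"wz":0,"tx":-0.8,"ty":6,"tz":-8.2,"jaw":5},
  {"wx":0,"wy":-0.02,"wz":0,"tx":-0.8,"ty":8.5,"tz":-8.8,"jaw":5},
  {"wx":0,"wy":-0.02,"wz":0,"tx":-0.8,"ty":8.5,"tz":-8.8,"jaw":5},
])

```text
t: 25.08
tcp_pos: [0.5579, 0.0702, 0.1144]
tcp_rot: [-0.133, 2.173, -2.168]
wrist_force: [-1.4, 0.3, -0.7]
grip_width: 0.0501
```

>>> apply_moves([
  {"wx":0,"wy":0,"wz":0,"tx":0,"ty":0,"tz":0,"jaw":5},
  {"wx":0,"wy":0,"wz":0,"tx":0,"ty":0,"tz":0,"jaw":5},
  {"wx":0,"wy":0,"wz":0,"tx":0,"ty":0,"tz":0,"jaw":5},
])

```text
t: 25.33
tcp_pos: [0.5653, 0.0645, 0.122]
tcp_rot: [-0.105, 2.168, -2.169]
wrist_force: [0.9, -0.4, 0.0]
grip_width: 0.0498
```

```bash
python3 - <<'E'
from h import *
a,c=snap("w21")
g=go(rk(-.06,.118,.045),TH+np.pi/2)
# handle centre line from orange mask, rays at z .05
b,gg,r=[a[:,:,i].astype(int) for i in range(3)]
print(proj(c,np.array([rk(.019,.117,.046),rk(-.026,.117,.052),rk(-.06,.117,.052)])).round(0).tolist())
shank("w21",20,150)
E
cp pics/w21.png pics/w21v.png
```

```text
v 0.01
t= 25.38 tcp [0.5654 0.0644 0.1222] shift cm [ 0.19  7.72 -0.37] turn [-0.001 -0.002 -0.004] F [-0.2  0.1  0.1] w 0.0501
[[246.0, 101.0], [246.0, 162.0], [247.0, 204.0]]
shank rows 99 120 n 253 line [  0.    245.441] cols 240 251
yt -0.015 tip [-0.0756 -0.015  -0.0018] len 0.042 yaw off deg 0.2
yt -0.01 tip [-0.0758 -0.01   -0.0019] len 0.0436 yaw off deg 0.2
yt -0.005 tip [-0.076 -0.005 -0.002] len 0.0453 yaw off deg 0.2
yt 0.0 tip [-0.0761  0.     -0.002 ] len 0.0469 yaw off deg 0.2
yt 0.005 tip [-0.0763  0.005  -0.0021] len 0.0486 yaw off deg 0.2
yt 0.01 tip [-0.0764  0.01   -0.0022] len 0.0502 yaw off deg 0.2
```

View pics/w21v.png

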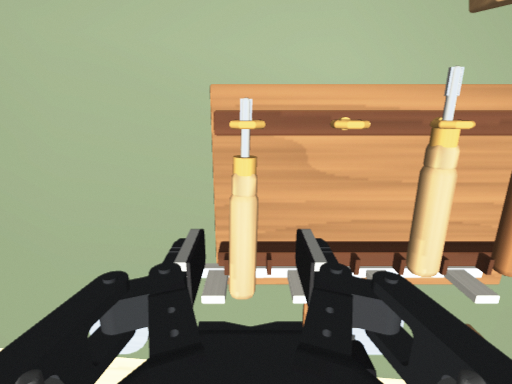

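>>> apply_moves([
  {"wx":0,"wy":0,"wz":0,"tx":0.1,"ty":2,"tz":-0.3,"jaw":5},
  {"wx":0,"wy":0,"wz":0,"tx":0.1,"ty":5,"tz":-0.3,"jaw":5},
  {"wx":0,"wy":0,"wz":0,"tx":0.1,"ty":7,"tz":-0.3,"jaw":5},
  {"wx":0,"wy":0,"wz":0,"tx":0.1,"ty":7.6,"tz":-0.3,"jaw":5},
  {"wx":0,"wy":0,"wz":0,"tx":0.1,"ty":7.6,"tz":-0.3,"jaw":4.5},
])

```text
t: 25.8
tcp_pos: [0.5615, 0.0672, 0.0435]
tcp_rot: [-0.111, 2.17, -2.172]
wrist_force: [-0.4, 0.3, -0.8]
grip_width: 0.0448
```

>>> apply_moves([
  {"wx":0,"wy":0,"wz":0,"tx":0,"ty":0,"tz":0,"jaw":4},
  {"wx":0,"wy":0,"wz":0,"tx":0,"ty":0,"tz":0,"jaw":2.5},
  {"wx":0,"wy":0,"wz":0,"tx":0,"ty":0,"tz":0,"jaw":1.2},
  {"wx":0,"wy":0,"wz":0,"tx":0,"ty":0,"tz":0,"jaw":1.2},
  {"wx":0,"wy":0,"wz":0,"tx":0,"ty":0,"tz":0,"jaw":1.2},
])

```text
t: 26.22
tcp_pos: [0.5643, 0.069, 0.0466]
tcp_rot: [-0.106, 2.167, -2.167]
wrist_force: [-0.8, 0.4, 5.8]
grip_width: 0.0217
```

```bash
python3 - <<'E'
from h import *
go(rk(-.034,.117,.045),TH+np.pi/2)
E
```

```text
t= 26.22 tcp [0.5643 0.069  0.0466] shift cm [-2.5   0.17  0.21] turn [-0.     0.001 -0.004] F [-0.8  0.4  5.8] w 0.0217
```

>>> apply_moves([
  {"wx":0,"wy":0,"wz":0,"tx":-0.6,"ty":-0.1,"tz":0.1,"jaw":1.2},
  {"wx":0,"wy":0,"wz":0,"tx":-1.3,"ty":-0.1,"tz":0.1,"jaw":1.2},
  {"wx":0,"wy":0,"wz":0,"tx":-2,"ty":-0.1,"tz":0.1,"jaw":1.2},
  {"wx":0,"wy":0,"wz":0,"tx":-2.6,"ty":-0.1,"tz":0.1,"jaw":1.2},
  {"wx":0,"wy":0,"wz":0,"tx":-3,"ty":-0.1,"tz":0.1,"jaw":1.2},
])

```text
t: 26.63
tcp_pos: [0.5868, 0.0698, 0.0458]
tcp_rot: [-0.126, 2.172, -2.18]
wrist_force: [-18.7, -1.6, 22.1]
grip_width: 0.0223
```

```bash
python3 - <<'E'
from h import *
go(rk(-.034,.117,.045),TH+np.pi/2)
E
```

```text
t= 26.63 tcp [0.5868 0.0698 0.0458] shift cm [-0.26  0.08  0.06] turn [-0.003  0.     0.014] F [-18.7  -1.6  22.1] w 0.0223
```

>>> apply_moves([
  {"wx":0,"wy":0,"wz":0,"tx":0.1,"ty":-0.2,"tz":0,"jaw":1.2},
  {"wx":0,"wy":0,"wz":0,"tx":0.1,"ty":-0.3,"tz":0,"jaw":1.2},
  {"wx":0,"wy":0,"wz":0,"tx":0.1,"ty":-0.3,"tz":0,"jaw":1.2},
])

```text
t: 26.88
tcp_pos: [0.5865, 0.0697, 0.0465]
tcp_rot: [-0.122, 2.172, -2.175]
wrist_force: [-5.4, -0.3, -0.3]
grip_width: 0.0217
```

```bash
python3 - <<'E'
from h import *
go(rk(-.034,.117,.045),TH+np.pi/2)
a,c=snap("w22")
shank("w22",60,190)
print(proj(c,np.array([rk(.045,.117,.046),rk(.003,.117,.046),rk(.003,.039,.046)])).round(0).tolist())
m=((a[:,:,1].astype(int)-a[:,:,0]>70)&(a[:,:,2]>150));m[:100]=0;m[215:]=0
n,l,s,ce=cv2.connectedComponentsWithStats(m.astype(np.uint8))
for i in range(1,n):
    if s[i,4]>60: print(s[i].tolist(),ce[i].round(1))
E
```

```text
t= 26.88 tcp [0.5865 0.0697 0.0465] shift cm [-0.28  0.14  0.05] turn [-0.001  0.001  0.01 ] F [-5.4 -0.3 -0.3] w 0.0217
v 0.004
shank rows 90 172 n 1195 line [-1.80000e-02  2.54622e+02] cols 244 262
yt -0.015 tip [-0.0793 -0.015   0.0014] len 0.0456 yaw off deg 0.9
yt -0.01 tip [-0.0796 -0.01    0.0015] len 0.0474 yaw off deg 0.9
yt -0.005 tip [-0.0799 -0.005   0.0015] len 0.0492 yaw off deg 0.9
yt 0.0 tip [-0.0802  0.      0.0016] len 0.051 yaw off deg 0.9
yt 0.005 tip [-0.0805  0.005   0.0016] len 0.0528 yaw off deg 0.9
yt 0.01 tip [-0.0808  0.01    0.0017] len 0.0546 yaw off deg 0.9
[[251.0, 87.0], [251.0, 173.0], [401.0, 173.0]]
[380, 161, 54, 24, 812] [403.6 174.7]
[225, 165, 54, 43, 1349] [251.  185.9]
```

>>> apply_moves([
  {"wx":0,"wy":0,"wz":0,"tx":0,"ty":0,"tz":0,"jaw":3},
  {"wx":0,"wy":0,"wz":0,"tx":0,"ty":0,"tz":0,"jaw":4.5},
  {"wx":0,"wy":0,"wz":0,"tx":0,"ty":0,"tz":0,"jaw":5},
  {"wx":0,"wy":0,"wz":0,"tx":0,"ty":-3,"tz":0,"jaw":5},
  {"wx":0,"wy":0,"wz":0,"tx":0,"ty":-7,"tz":0,"jaw":6},
])

```text
t: 27.35
tcp_pos: [0.5883, 0.0694, 0.1153]
tcp_rot: [-0.119, 2.173, -2.173]
wrist_force: [0.7, -0.6, 1.0]
grip_width: 0.0594
```

>>> apply_moves([
  {"wx":0,"wy":0,"wz":0,"tx":0,"ty":-3,"tz":1,"jaw":6},
  {"wx":0,"wy":0,"wz":0,"tx":1,"ty":-6,"tz":4,"jaw":6},
  {"wx":0,"wy":0,"wz":0,"tx":3,"ty":-8,"tz":7,"jaw":6},
  {"wx":0,"wy":0,"wz":0,"tx":4,"ty":-9,"tz":9,"jaw":6},
  {"wx":0,"wy":0,"wz":0,"tx":4,"ty":-9,"tz":9,"jaw":6},
])

```text
t: 27.77
tcp_pos: [0.5621, -0.0313, 0.2123]
tcp_rot: [-0.093, 2.165, -2.178]
wrist_force: [0.1, -1.3, -0.3]
grip_width: 0.0604
```

>>> apply_moves([
  {"wx":0,"wy":0,"wz":0,"tx":0,"ty":0,"tz":0,"jaw":6},
  {"wx":0,"wy":0,"wz":0,"tx":0,"ty":0,"tz":0,"jaw":6},
  {"wx":0,"wy":0,"wz":0,"tx":0,"ty":0,"tz":0,"jaw":6},
])

```text
t: 28.02
tcp_pos: [0.5606, -0.0214, 0.2078]
tcp_rot: [-0.113, 2.169, -2.167]
wrist_force: [-0.1, -0.4, 0.5]
grip_width: 0.0599
```

```bash
cat >> h.py <<'E'
def tips(name):
    """racked shanks beyond the eyes: rack coordinates of each tip (z .046)"""
    a,c=load(name);a=a.astype(int);b,g,r=a[:,:,0],a[:,:,1],a[:,:,2]
    M=((b>g-8)&(a.min(2)>100)).astype(np.uint8)
    for y in(-.117,-.039,.039,.117):
        e=proj(c,[rk(.003,y,.046)])[0].astype(int);x0=max(e[0]-25,0);m=M[max(e[1]-75,0):e[1]-4,x0:e[0]+25]
        _,l,s,_=cv2.connectedComponentsWithStats(m)
        if len(s)<2 or s[1:,4].max()<20: print(y,"none",e);continue
        i=1+np.argmax(s[1:,4]);ys,xs=np.nonzero(l==i);k=ys<ys.min()+4
        w=ray(c,[[xs[k].mean()+x0,ys.min()+max(e[1]-75,0)]],.046)[0];d=w[:2]-RO
        print(y,"tip rack",np.array([d[0]*np.cos(TH)+d[1]*np.sin(TH),-d[0]*np.sin(TH)+d[1]*np.cos(TH)]).round(4),len(ys))
E
python3 - <<'E'
from h import *
tips("w20")
a,c=snap("w23");tips("w23")
go(rk(-.217,.010,.16),TH+np.pi/2)
E
```

```text
-0.117 tip rack [ 0.0418 -0.1132] 258
-0.039 tip rack [ 0.0422 -0.0371] 292
0.039 none [239 107]
0.117 tip rack [0.0205 0.116 ] 120
v 0.01
-0.117 tip rack [ 0.0422 -0.1131] 253
-0.039 tip rack [ 0.042  -0.0369] 280
0.039 none [241 105]
0.117 tip rack [0.0424 0.1154] 286
t= 28.07 tcp [ 0.5605 -0.0212  0.2076] shift cm [14.51  4.77  1.92] turn [0.001 0.004 0.001] F [0.4 0.4 0.3] w 0.0596
```

>>> apply_moves([
  {"wx":0,"wy":0,"wz":0,"tx":3.5,"ty":0,"tz":0.5,"jaw":6},
  {"wx":0,"wy":0,"wz":0,"tx":7,"ty":0,"tz":1,"jaw":6},
  {"wx":0,"wy":0,"wz":0,"tx":10.5,"ty":1,"tz":1.5,"jaw":5},
  {"wx":0,"wy":0,"wz":0,"tx":13.5,"ty":3,"tz":1.9,"jaw":5},
  {"wx":0,"wy":0,"wz":0,"tx":14.5,"ty":5,"tz":1.9,"jaw":5},
])

```text
t: 28.48
tcp_pos: [0.4139, -0.0574, 0.1569]
tcp_rot: [-0.115, 2.169, -2.173]
wrist_force: [-1.3, 0.1, -0.6]
grip_width: 0.0499
```

>>> apply_moves([
  {"wx":0,"wy":0,"wz":0,"tx":0,"ty":2,"tz":0,"jaw":5},
  {"wx":0,"wy":0,"wz":0,"tx":0,"ty":5,"tz":0,"jaw":5},
  {"wx":0,"wy":0,"wz":0,"tx":0,"ty":7,"tz":0,"jaw":5},
  {"wx":0,"wy":0,"wz":0,"tx":0,"ty":7,"tz":0,"jaw":5},
  {"wx":0,"wy":0,"wz":0,"tx":0,"ty":7,"tz":0,"jaw":5},
])

```text
t: 28.9
tcp_pos: [0.4172, -0.0554, 0.0872]
tcp_rot: [-0.117, 2.171, -2.167]
wrist_force: [0.1, -0.9, 0.4]
grip_width: 0.0497
```

```bash
python3 - <<'E'
from h import *
a,c=snap("w24")
go([.4185,-.055,.045],TH+np.pi/2)
k=(a.max(2)<40).astype(np.uint8);n,l,s,ce=cv2.connectedComponentsWithStats(k)
print(proj(c,np.array([rk(-.217,.01,.06)])))
for i in range(1,n):
    if s[i,4]>300: print(s[i].tolist(),ce[i].round(1),ray(c,ce[i],.06).round(4))
E
```

```text
v 0.042
t= 28.95 tcp [ 0.4186 -0.0558  0.0884] shift cm [ 0.    4.34 -0.08] turn [0.001 0.003 0.   ] F [ 1.  -0.1 -0.2] w 0.0501
[[250.03948522 221.45539091]]
[47, 53, 445, 31, 1688] [273.4  75.6] [[ 0.5075 -0.0593  0.06  ]]
[238, 200, 27, 40, 816] [251.4 220. ] [[ 0.4192 -0.0563  0.06  ]]
[187, 230, 18, 72, 695] [196.6 261.9] [[ 0.3846 -0.0223  0.06  ]]
[0, 230, 512, 154, 35641] [253.3 336. ] [[ 0.3267 -0.0675  0.06  ]]
```

>>> apply_moves([
  {"wx":0,"wy":0,"wz":0,"tx":-0.05,"ty":2,"tz":0,"jaw":5},
  {"wx":0,"wy":0,"wz":0,"tx":-0.05,"ty":3.8,"tz":0,"jaw":5},
  {"wx":0,"wy":0,"wz":0,"tx":-0.05,"ty":4.3,"tz":0,"jaw":5},
  {"wx":0,"wy":0,"wz":0,"tx":-0.05,"ty":4.3,"tz":0,"jaw":4},
  {"wx":0,"wy":0,"wz":0,"tx":-0.05,"ty":4.3,"tz":0,"jaw":3},
])

```text
t: 29.37
tcp_pos: [0.4198, -0.0566, 0.0463]
tcp_rot: [-0.109, 2.168, -2.168]
wrist_force: [1.0, 0.4, -0.1]
grip_width: 0.0303
```

>>> apply_moves([
  {"wx":0,"wy":0,"wz":0,"tx":0,"ty":0,"tz":0,"jaw":2},
  {"wx":0,"wy":0,"wz":0,"tx":0,"ty":0,"tz":0,"jaw":0.5},
  {"wx":0,"wy":0,"wz":0,"tx":0,"ty":0,"tz":0,"jaw":0.5},
  {"wx":0,"wy":0,"wz":0,"tx":0,"ty":0,"tz":0,"jaw":0.5},
  {"wx":0,"wy":0,"wz":0,"tx":0,"ty":0,"tz":0,"jaw":0.5},
])

```text
t: 29.78
tcp_pos: [0.4204, -0.0558, 0.0468]
tcp_rot: [-0.108, 2.168, -2.167]
wrist_force: [-0.8, 3.2, 6.5]
grip_width: 0.0156
```

>>> apply_moves([
  {"wx":0,"wy":0,"wz":0,"tx":0,"ty":0,"tz":-0.7,"jaw":0.5},
  {"wx":0,"wy":0,"wz":0,"tx":0,"ty":0,"tz":-1.4,"jaw":0.5},
  {"wx":0,"wy":0,"wz":0,"tx":0,"ty":0,"tz":-1.9,"jaw":0.5},
  {"wx":0,"wy":0,"wz":0,"tx":0,"ty":0,"tz":-1.9,"jaw":0.5},
  {"wx":0,"wy":0,"wz":0,"tx":0,"ty":0,"tz":-1.9,"jaw":0.5},
])

```text
t: 30.2
tcp_pos: [0.4191, -0.0436, 0.0469]
tcp_rot: [-0.103, 2.16, -2.176]
wrist_force: [1.2, -10.3, 2.1]
grip_width: 0.0161
```

```bash
python3 - <<'E'
from h import *
go(rk(-.217,.025,.045),TH+np.pi/2)
E
```

```text
t= 30.2 tcp [ 0.4191 -0.0436  0.0469] shift cm [ 0.22  0.18 -0.33] turn [-0.007 -0.002 -0.004] F [  1.2 -10.3   2.1] w 0.0161
```

>>> apply_moves([
  {"wx":0,"wy":0,"wz":0,"tx":0,"ty":0,"tz":-0.3,"jaw":0.5},
  {"wx":0,"wy":0,"wz":0,"tx":0,"ty":0,"tz":-0.3,"jaw":0.5},
  {"wx":0,"wy":0,"wz":0,"tx":-1,"ty":0,"tz":-0.3,"jaw":0.5},
  {"wx":0,"wy":0,"wz":0,"tx":-2,"ty":0,"tz":-0.3,"jaw":0.5},
  {"wx":0,"wy":0,"wz":0,"tx":-2.4,"ty":0,"tz":-0.3,"jaw":0.5},
])

```text
t: 30.62
tcp_pos: [0.4409, -0.0396, 0.0466]
tcp_rot: [-0.109, 2.162, -2.182]
wrist_force: [-7.4, -11.5, 17.0]
grip_width: 0.0158
```

```bash
python3 - <<'E'
from h import *
go(rk(-.195,.025,.045),TH+np.pi/2)
E
```

```text
t= 30.62 tcp [ 0.4409 -0.0396  0.0466] shift cm [ 0.23  0.16 -0.15] turn [-0.009 -0.003  0.002] F [ -7.4 -11.5  17. ] w 0.0158
```

>>> apply_moves([
  {"wx":0,"wy":0,"wz":0,"tx":0.1,"ty":-0.1,"tz":1.2,"jaw":0.5},
  {"wx":0,"wy":0,"wz":0,"tx":0.1,"ty":-0.1,"tz":2.4,"jaw":0.5},
  {"wx":0,"wy":0,"wz":0,"tx":0.1,"ty":-0.1,"tz":3.6,"jaw":0.5},
  {"wx":0,"wy":0,"wz":0,"tx":0.1,"ty":-0.1,"tz":4.6,"jaw":0.5},
  {"wx":0,"wy":0,"wz":0,"tx":0.1,"ty":-0.1,"tz":4.8,"jaw":0.5},
])

```text
t: 31.03
tcp_pos: [0.4446, -0.083, 0.0469]
tcp_rot: [-0.105, 2.169, -2.172]
wrist_force: [0.6, -1.2, 1.8]
grip_width: 0.0157
```

```bash
python3 - <<'E'
from h import *
go(rk(-.195,-.02,.045),TH+np.pi/2)
E
```

```text
t= 31.03 tcp [ 0.4446 -0.083   0.0469] shift cm [ 0.15  0.19 -0.01] turn [-0.002 -0.003 -0.001] F [ 0.6 -1.2  1.8] w 0.0157
```

Back at the shut position. Release, rise, and check.

>>> apply_moves([
  {"wx":0,"wy":0,"wz":0,"tx":0,"ty":0,"tz":0,"jaw":3},
  {"wx":0,"wy":0,"wz":0,"tx":0,"ty":0,"tz":0,"jaw":5},
  {"wx":0,"wy":0,"wz":0,"tx":0,"ty":0,"tz":0,"jaw":5},
  {"wx":0,"wy":0,"wz":0,"tx":0,"ty":-3,"tz":0,"jaw":5},
  {"wx":0,"wy":0,"wz":0,"tx":0,"ty":-7,"tz":0,"jaw":6},
])

```text
t: 31.45
tcp_pos: [0.4403, -0.0786, 0.1138]
tcp_rot: [-0.123, 2.176, -2.168]
wrist_force: [-0.4, -1.0, 0.5]
grip_width: 0.0594
```

>>> apply_moves([
  {"wx":0,"wy":0,"wz":0,"tx":-2,"ty":-4,"tz":0,"jaw":6},
  {"wx":0,"wy":0,"wz":0,"tx":-5,"ty":-7,"tz":0,"jaw":6},
  {"wx":0,"wy":0,"wz":0,"tx":-8,"ty":-9,"tz":-2,"jaw":6},
  {"wx":0,"wy":0,"wz":0,"tx":-10,"ty":-10,"tz":-4,"jaw":6},
  {"wx":0,"wy":0,"wz":0,"tx":-10,"ty":-10,"tz":-4,"jaw":6},
])

```text
t: 31.87
tcp_pos: [0.5461, -0.0222, 0.2212]
tcp_rot: [-0.107, 2.163, -2.154]
wrist_force: [0.5, 1.3, 0.7]
grip_width: 0.0601
```

>>> apply_moves([
  {"wx":0,"wy":0,"wz":0,"tx":0,"ty":0,"tz":0,"jaw":6},
  {"wx":0,"wy":0,"wz":0,"tx":0,"ty":0,"tz":0,"jaw":6},
  {"wx":0,"wy":0,"wz":0,"tx":0,"ty":0,"tz":0,"jaw":6},
])

```text
t: 32.12
tcp_pos: [0.5379, -0.0311, 0.2149]
tcp_rot: [-0.114, 2.17, -2.172]
wrist_force: [-0.2, -0.6, -1.3]
grip_width: 0.0598
```

```bash
python3 - <<'E'
from h import *
a,c=snap("w25");tips("w25");print(proj(c,np.array([rk(-.195,-.02,.07)])).round(0))
E
```

```text
v 0.01
-0.117 tip rack [ 0.0416 -0.1129] 255
-0.039 tip rack [ 0.0416 -0.0374] 292
0.039 none [233  81]
0.117 tip rack [0.0416 0.1154] 296
[[286. 262.]]
```

```bash
python3 - <<'E'
from h import *
a,c=load("w25");inv=lambda w:np.array([[np.cos(TH),np.sin(TH)],[-np.sin(TH),np.cos(TH)]])@(w[:2]-RO)
k=(a.max(2)<40).astype(np.uint8);k[:,:255]=0;k[:,312:]=0;k[:235]=0;k[300:]=0
n,l,s,ce=cv2.connectedComponentsWithStats(k)
for i in range(1,n):
    if s[i,4]>40: print("black",s[i].tolist(),ce[i].round(1),"rack",inv(ray(c,ce[i],.06)[0]).round(4))
def tabs(name):
    a,c=load(name);m=((a.min(2)>110)&(np.ptp(a.astype(int),axis=2)<30)).astype(np.uint8)
    P=[]
    for y in range(-170,175,2):
        px=proj(c,[rk(-.1455,y/1000,.060)])[0];P.append((y,a[int(px[1]),int(px[0])].tolist()) if 0<=px[1]<384 and 0<=px[0]<512 else (y,None))
    on=[y for y,v in P if v and min(v)>105];print(name,"grey at tab height, y mm:",on)
tabs("w23");tabs("w25")
t,ct=snap("t3","top");kk=(t.max(2)<45).astype(np.uint8);n,l,s,ce=cv2.connectedComponentsWithStats(kk[225:262,250:310])
for i in range(1,n):
    if s[i,4]>3: print("top knob",s[i].tolist(),inv(ray(ct,ce[i]+[250,225],.068)[0]).round(4))
E
```

```text
black [306, 235, 6, 47, 230] [308.8 255.1] rack [-0.1913 -0.0481]
black [277, 244, 16, 25, 272] [284.8 256. ] rack [-0.1925 -0.0196]
w23 grey at tab height, y mm: [-170, -168, -166, -164, -162, -160, -158, -156, -154, -152, -150, -148, -146, -144, -142, -140, -138, -136, -134, -132, -130, -128, -126, -124, -122, -120, -118, -116, -114, -112, -110, -108, -106, -104, -102, -100, -98, -96, -94, -92, -90, -88, -86, -84, -82, -80, -78, -76, -74, -72, -70, -68, -54, -20, -18, -16, -14, -12, -10, -8, -6, -4, -2, 6, 8, 10, 12, 14, 16, 52, 54, 56, 58, 60, 62, 64, 66, 68, 70, 72, 74, 76, 78, 80, 82, 84, 86, 88, 90, 124, 126, 128, 130, 132, 134, 136, 138, 140, 142, 144, 146, 148, 150, 152, 154, 156, 158, 160, 162, 164, 166, 168, 170, 172, 174]
w25 grey at tab height, y mm: [-170, -168, -166, -164, -162, -160, -158, -156, -154, -152, -150, -148, -146, -144, -142, -140, -138, -136, -134, -132, -130, -128, -126, -124, -122, -120, -118, -116, -114, -112, -110, -108, -106, -104, -102, -100, -98, -96, -94, -92, -90, -88, -86, -84, -82, -80, -78, -76, -74, -72, -70, -68, -66, -64, -62, -60, -58, -56, -54, -52, -50, -48, -46, -44, -42, -40, -38, -36, -34, -32, -30, -22, -20, -18, -16, -14, -12, -10, -8, 28, 30, 32, 34, 36, 38, 40, 42, 44, 46, 48, 50, 52, 54, 56, 58, 60, 62, 64, 66, 68, 70, 72, 74, 76, 78, 80, 82, 84, 86, 88, 90, 92, 94, 96, 98, 100, 102, 104, 106, 108, 110, 112, 114, 116, 118, 120, 122, 124, 126, 128, 130, 132, 134, 136, 138, 140, 142, 144, 146, 148, 150, 152, 154, 156, 158, 160, 162, 164, 166, 168, 170, 172, 174]
v 0.007
```

```bash
python3 -c "
from plant import robot
print(robot.read_state()['wrist_force'],robot.hand_in())"
```

```text
the job is handed in; nothing more can be done
[ 0.31684583 -0.02549968 -0.26519608] None
```

The job is done and handed in at about 32 s of robot time; `hand_in` gives no verdict, so the result rests on my own checks below.

**What I did**
- I drew the keeper aside by its knob and hooked the knob in the pocket.
- There were three tools on the bench. I put them blade first through eyes 0, 1 and 3, pushed in until the handles met the eyes.
- After I let go of the tool in eye 3, it was found about 22 mm short of home. I don't know whether this was the announced knock or my release. I gripped it again and pushed it home, and the check afterwards showed it seated.
- With all three in, I unhooked the knob and guided the keeper home.

**Last checks**
- **Tools:** all three tips measured 41.6 mm past the rack's origin (allowed 33–58 mm) and within about 4 mm of the eyes' axes.
- **Keeper and knob:** the knob is at x = -192.5, y = -19.6 mm from the rack's origin, against -195, -20 mm when shut. That is within the error of measurement.
- **Robot:** the gripper is open and clear above the rack, with about 0.4 N at the wrist.

**What the checks did not settle**
- My picture limit was used up, so I could not view the final image. The numbers above come from measuring it.
- A grey-pixel test for the tabs was inconclusive because the mask also picked up the bench mat.
- The knob was not picked out in the last top-camera image, so its final position rests on the wrist camera alone.
- I did not re-measure the tin, block, bottle and wood blank at the end. No move was aimed near them, and the images along the way gave no sign that they had moved.

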